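# Find the green-capped vial in the parts boxes and dock it

## Task

One of the three blue-lidded boxes holds the small brown vial with the green cap. Open the boxes one at a time, shutting each again before you open the next, until you find it, then take it out and stand it gently in the round collar of the white reader dock. Leave all three boxes fully shut and do not disturb the other things on the bench.

Things in the scene. Friction and masses are not known exactly. Their poses are not given: they have to be found in the camera images.
- box_1: left one of three identical fixed parts boxes, 100 mm deep (x) x 110 mm wide (y): grey base, rim 42 mm high, walls 2.5 mm; opaque blue lid, top at 71 mm when shut. Origin: centre of the underside; -x is the front, facing the robot. Inside, a black insert has a 37 mm square pocket, 5 mm forward of the centre, floor at 2.5 mm. Which box has the vial in its pocket changes from run to run: look or feel
- box_1_nest (a point): where the vial's centre would be if box_1 holds it (fixed, no sign that it does; within 2 mm; box axes). The vial: 58 mm high, stands upright, brown body 32 mm across, green cap 29 mm across from 34 to 58 mm above its underside, about 60 g; its top is 60.5 mm above the worktop. The two other boxes have only a flat white disc, 28 mm across and 8 mm high, stuck in the pocket
- box_1_hinge (a point): middle of the lid's hinge line of box_1, at its rear rim, 50 mm behind the box's centre and 42 mm above the worktop; the hinge runs along the box's y
- tab_1 (a point): grip point of the white tab on the lid front of box_1, moving with the lid: the tab is 26 mm wide (y), 8 mm thick (z), stands 33 mm out from the lid's front face; this point is 21 mm out from that face, mid width and thickness, 121 mm from the hinge line and 5 mm above the lid's rim plane
- lid_1 (a joint): lid angle of box_1, rad: 0 shut, grows as the tab rises, stops at 1.1 (63 degrees). So the raised lid overhangs the box: a gripper reaches the vial only tilted, fingers pointing forward under the lid, about 30 to 45 degrees from vertical. Stiff hinge (0.11 N m friction): the lid stays where it is left; 2 N at the tab moves it
- box_2: middle one of three identical fixed parts boxes, 100 mm deep (x) x 110 mm wide (y): grey base, rim 42 mm high, walls 2.5 mm; opaque blue lid, top at 71 mm when shut. Origin: centre of the underside; -x is the front, facing the robot. Inside, a black insert has a 37 mm square pocket, 5 mm forward of the centre, floor at 2.5 mm. Which box has the vial in its pocket changes from run to run: look or feel
- box_2_nest (a point): where the vial's centre would be if box_2 holds it (fixed, no sign that it does; within 2 mm; box axes). The vial: 58 mm high, stands upright, brown body 32 mm across, green cap 29 mm across from 34 to 58 mm above its underside, about 60 g; its top is 60.5 mm above the worktop. The two other boxes have only a flat white disc, 28 mm across and 8 mm high, stuck in the pocket
- box_2_hinge (a point): middle of the lid's hinge line of box_2, at its rear rim, 50 mm behind the box's centre and 42 mm above the worktop; the hinge runs along the box's y
- tab_2 (a point): grip point of the white tab on the lid front of box_2, moving with the lid: the tab is 26 mm wide (y), 8 mm thick (z), stands 33 mm out from the lid's front face; this point is 21 mm out from that face, mid width and thickness, 121 mm from the hinge line and 5 mm above the lid's rim plane
- lid_2 (a joint): lid angle of box_2, rad: 0 shut, grows as the tab rises, stops at 1.1 (63 degrees). So the raised lid overhangs the box: a gripper reaches the vial only tilted, fingers pointing forward under the lid, about 30 to 45 degrees from vertical. Stiff hinge (0.11 N m friction): the lid stays where it is left; 2 N at the tab moves it
- box_3: right one of three identical fixed parts boxes, 100 mm deep (x) x 110 mm wide (y): grey base, rim 42 mm high, walls 2.5 mm; opaque blue lid, top at 71 mm when shut. Origin: centre of the underside; -x is the front, facing the robot. Inside, a black insert has a 37 mm square pocket, 5 mm forward of the centre, floor at 2.5 mm. Which box has the vial in its pocket changes from run to run: look or feel
- box_3_nest (a point): where the vial's centre would be if box_3 holds it (fixed, no sign that it does; within 2 mm; box axes). The vial: 58 mm high, stands upright, brown body 32 mm across, green cap 29 mm across from 34 to 58 mm above its underside, about 60 g; its top is 60.5 mm above the worktop. The two other boxes have only a flat white disc, 28 mm across and 8 mm high, stuck in the pocket
- box_3_hinge (a point): middle of the lid's hinge line of box_3, at its rear rim, 50 mm behind the box's centre and 42 mm above the worktop; the hinge runs along the box's y
- tab_3 (a point): grip point of the white tab on the lid front of box_3, moving with the lid: the tab is 26 mm wide (y), 8 mm thick (z), stands 33 mm out from the lid's front face; this point is 21 mm out from that face, mid width and thickness, 121 mm from the hinge line and 5 mm above the lid's rim plane
- lid_3 (a joint): lid angle of box_3, rad: 0 shut, grows as the tab rises, stops at 1.1 (63 degrees). So the raised lid overhangs the box: a gripper reaches the vial only tilted, fingers pointing forward under the lid, about 30 to 45 degrees from vertical. Stiff hinge (0.11 N m friction): the lid stays where it is left; 2 N at the tab moves it
- dock: fixed white reader dock, 100 x 100 x 20 mm, origin at the centre of its underside, carrying a black round collar, 60 mm outer and 48 mm inner diameter, its rim 44 mm above the worktop
- dock_seat (a point): centre of the top of the dock's white sprung pan inside the collar when empty, 26 mm above the worktop; the vial's underside goes here
- pan (a joint): how far the pan is pressed down, m: 0 empty, stops at 0.006; spring 150 N/m, so the vial's weight alone presses it about 0.004
- tape: bystander: roll of green tape, 72 mm across, 19 mm high; origin under its centre
- timer: bystander: white timer, 66 x 66 x 23 mm; origin under its centre
- plate: bystander: clear microplate, 85 x 128 x 15 mm; origin under its centre
- marker: bystander: white marker pen with red cap, 12 x 135 x 15 mm, lying; origin under its centre
Mind the look-alikes: they are no part of the job. There is more than one size of the dock; the job needs the larger.

How it is judged:
By the outcome, as a careful person would: the job done as asked, in the order asked, and still so for the second after the job is handed in, with the robot touching nothing.
It also fails if it takes over 72 s, if anything falls off the work surface, if the arm or the gripper's body presses on something with over 40 N, if the wrist force passes 120 N, or if a joint passes its speed limit or range.

## Robot

A 6-joint arm with a two-finger parallel gripper is mounted at the origin on a cart in front of the work surface, level with it; the furniture and walls round the work are solid. World frame = base frame: x ahead of the robot, y to its left, z up, the work surface at z = 0. Lengths are in m, angles in rad, forces in N, time in s.
With the tool pointing down it reaches from about 0.275 to 0.85 m from the base axis. Payload 5.2 kg.
Tool frame: the origin (TCP) lies at the very end of the fingers, on their centre line; the grasp point (between the pads) lies 19 mm behind it; z points along the fingers, y is the line along which they close (so a half turn about z gives the same grasp; the last joint's range is limited). The gripper opens to 85 mm and grips with 20 to 120 N. Pads are 22 mm wide; open, the fingers measure 114 mm over their backs; the gripper's body (76 mm by 85 mm) begins 54 mm behind the grasp point. The pads swing forward as they close: fully open they stand 13 mm farther back than shut.
Start: joints at [-1.504, 0.259, 1.535, -0, 1.348, -0.203], TCP at [0.147, -0.53, 0.231] pointing down, gripper open.
Joint ranges: [-3.14, 3.14], [-0.91, 2.08], [0.19, 2.58], [-1.22, 4.36], [0.22, 2.71], [-3.12, 3.12]. Speed limits (rad/s): [2.57, 2.57, 3.14, 3.14, 3.14, 3.14].

## Interface

Orientations are given as a unit quaternion [w, x, y, z].
In Python, from cell import bot gives the robot as it stands.
- The arm moves only by the tool servo_tool, never from a script. Its argument "increments" is a list that holds one entry, the list of rows, each a list of 7 numbers: the finger opening in mm, from 0 to 85.4, then the shift along the tool's x, y, z in units of 25 mm (1.0 is 25 mm), then the turn, a rotation vector about the tool's x, y, z in units of 6 degrees (1.0 is 6 degrees). In form: [[[fingers, dx, dy, dz, ax, ay, az], ...]]. A call has 1 to 12 rows; each row shifts and turns the commanded pose from where the row before left it, along the tool's axes as they then stand; what a row does not reach is not made up. A row lasts 1/12 s, in which the tool goes at most 41.7 mm and 7.16 degrees, less where a joint would pass 70% of its speed; a pose out of reach is approached as far as the arm can. A call is refused whole if a number of a shift passes 1 or a number of a turn 1, either way. A call with a gripper value outside its range is refused whole. The fingers move at their own pace and stop on an object; "newtons" is the grip in N (left out, the last holds). Time passes only in rows, so rows that do not move let the fingers close. It gives the time, the measured TCP pose, the force, the opening and the grip force at its end, in the units of the state.
- bot.state(): the state, without advancing time (a new reading comes with each control period).
- bot.grab_frame(name): name is "scene" or "top"; returns the picture (400x640x3 uint8, red, green, blue); there is no depth.
- bot.camera_params(name): a dict with "fx", "fy", "cx", "cy" (pixels), "pose" (4x4, takes a point from camera to world coordinates). Camera axes: x right, y up, looking along -z (the intrinsics and any distortion apply to the point x, -y, -z); pixel columns grow to the right and rows downward; lengths in m; the calibration is good to about 2 mm. A picture is of the moment at which its call begins. camera_params takes no time and is no camera call.
- bot.close_job(): hands the job in; it is judged then, once.
The state is a dict: "time_s": time; "joint_pos": joint angles; "qd": joint speeds; "joint_efforts": joint torques, N m; "ee_pos": TCP position; "orientation": TCP orientation; "force": force on the tool from outside, world axes, zero at the start; "moment": the same for the moment, N m; "width": finger opening in m; "finger_force": force on a finger pad.
Only numpy, scipy, OpenCV 4.12 (cv2) and the standard library are available. Lean on these libraries where they do the work, as an engineer would, in place of code of your own. Each camera call takes 0.05 s, during which the arm holds its last target. There are 200 camera calls.

## Working session

There is one attempt and no reset: what is moved stays moved. The work goes in short steps, Python scripts to look and compute and a tool call to move; the robot and the scene stay as the last step left them, time stands still between calls to the robot, and variables do not carry over. Pictures are saved under pics/ and viewed, at most 10 in all, crops included, and the job is handed in when it is done.

Besides the shell and the picture viewer there is one more tool, called after "Call:" in YAML: its name, and indented under it one key for each argument. servo_tool: Moves the arm, as the interface text tells. Its arguments: {"type":"object","properties":{"increments":{"type":"array"},"newtons":{"type":"number"}},"required":["increments"]}

```bash
mkdir -p pics; ls; python3 - <<'E'
from cell import bot
import cv2,numpy as np
np.set_printoptions(precision=4,suppress=True)
for n in("scene","top"):
    f=bot.grab_frame(n);cv2.imwrite(f"pics/{n}0.png",f[:,:,::-1])
    p=bot.camera_params(n);print(n,{k:(v if k!="pose" else np.array(v)) for k,v in p.items()})
print(bot.state())
E
```

```text
pics
scene {'fx': 425.6136170966684, 'fy': 425.6136170966684, 'cx': 319.6907823697068, 'cy': 191.7792508529397, 'pose': array([[ 0.4569,  0.4084, -0.7902, -0.8377],
       [-0.8892,  0.2337, -0.3933, -0.7754],
       [ 0.024 ,  0.8824,  0.4699,  0.8939],
       [ 0.    ,  0.    ,  0.    ,  1.    ]])}
top {'fx': 426.81992667915165, 'fy': 426.81992667915165, 'cx': 321.1210116152051, 'cy': 200.5544154081911, 'pose': array([[ 0.0227,  0.9827, -0.1836,  0.2359],
       [-0.9997,  0.0237,  0.0037, -0.0928],
       [ 0.008 ,  0.1835,  0.983 ,  1.6147],
       [ 0.    ,  0.    ,  0.    ,  1.    ]])}
{'time_s': 0.1, 'joint_pos': array([-1.5038,  0.2593,  1.536 , -0.    ,  1.348 , -0.2028]), 'qd': array([-0.0008, -0.0031, -0.0035, -0.0009,  0.0005, -0.0003]), 'joint_efforts': array([  0.0027, -44.6965, -29.1246,  -0.0002,   0.0064,   0.    ]), 'ee_pos': array([ 0.1466, -0.5296,  0.2306]), 'orientation': array([-0.0008,  0.9909,  0.1345,  0.0001]), 'force': array([-0.1739, -0.5115, -0.2678]), 'moment': array([-0.0259, -0.0402, -0.0152]), 'finger_force': 0.0, 'width': 0.0854198759945093}
```

View pics/scene0.png

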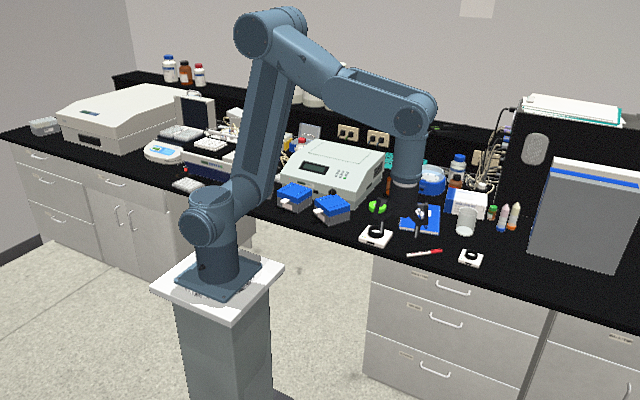

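View pics/top0.png

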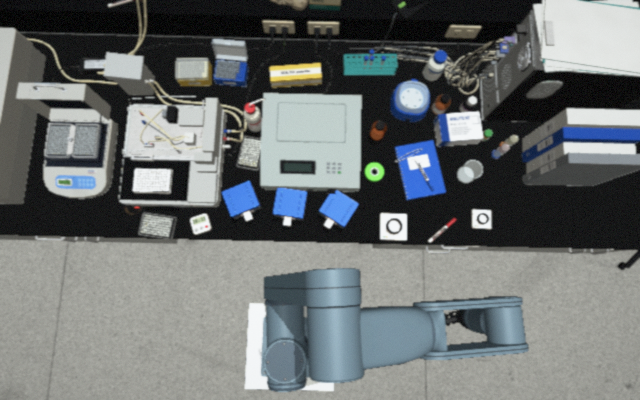

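The top view shows the three blue boxes at about (241,201), (290,204) and (339,209). The larger dock is at (393,226) and the look-alike is at (482,218). The tape is at (374,172), the marker at (441,230), and the timer at (200,224). The arm is parked clear, on the right.

```bash
cat > h.py <<'E'
import numpy as np,cv2
from cell import bot
from scipy.spatial.transform import Rotation as R
np.set_printoptions(precision=4,suppress=True)
def ray(n,uv):
    p=bot.camera_params(n);T=np.array(p["pose"])
    d=np.array([(uv[0]-p["cx"])/p["fx"],-(uv[1]-p["cy"])/p["fy"],-1.])
    return T[:3,3],T[:3,:3]@d
def onz(n,uv,z):
    o,d=ray(n,uv);return o+d*(z-o[2])/d[2]
def proj(n,P):
    p=bot.camera_params(n);T=np.array(p["pose"]);c=T[:3,:3].T@(np.array(P)-T[:3,3])
    return np.array([p["cx"]+p["fx"]*c[0]/-c[2],p["cy"]-p["fy"]*c[1]/-c[2]])
E
python3 - <<'E'
from h import *
for n in("scene","top"):
    f=cv2.imread(f"pics/{n}0.png");h=cv2.cvtColor(f,cv2.COLOR_BGR2HSV)
    m=cv2.inRange(h,(100,140,90),(125,255,255))
    if n=="top": m[:175]=0; m[:,:210]=0;m[:,370:]=0
    else: m[:170]=0;m[:,:260]=0;m[:,365:]=0
    k,l,s,c=cv2.connectedComponentsWithStats(m)
    for i in range(1,k):
        if s[i,4]<60: continue
        cn=cv2.findContours((l==i).astype(np.uint8),0,1)[0][0]
        r=cv2.minAreaRect(cn)
        print(n,s[i],c[i],r)
        if n=="top":
            b=np.array([onz(n,q,.071)[:2] for q in cv2.boxPoints(r)]);print(b, np.linalg.norm(np.diff(b,axis=0),axis=1))
    # white blobs
    w=cv2.inRange(h,(0,0,150),(180,60,255))
    k,l,s,c=cv2.connectedComponentsWithStats(w)
    for i in range(1,k):
        x,y=c[i]
        ok=(220<x<500 and 195<y<245) if n=="top" else (270<x<490 and 190<y<270)
        if ok and s[i,4]>15: print(n,"white",s[i],c[i],onz(n,c[i],.047 if s[i,4]<200 else .02))
a=cv2.imread("pics/top0.png")[165:250,215:500];b=cv2.imread("pics/scene0.png")[170:275,260:490]
a=cv2.resize(a,None,fx=2.8,fy=2.8,interpolation=2);b=cv2.resize(b,(798,340),interpolation=2)
cv2.imwrite("pics/c0.png",np.vstack([a,b]))
E
```

```text
scene [277 182  35  22 487] [294.1992 192.2875] ((294.0000305175781, 192.5), (33.83636474609375, 18.657434463500977), 18.43494987487793)
scene [314 194  36  23 543] [331.9779 204.5488] ((331.78106689453125, 204.41354370117188), (21.688831329345703, 33.15818405151367), 72.89727020263672)
scene white [ 451  184   43   52 1192] [468.6653 209.0587] [ 0.8028 -0.6479  0.02  ]
scene white [280 198  12  12  81] [285.6667 203.1852] [0.4319 0.0077 0.047 ]
scene white [313 208  11  13  68] [318.5294 212.4265] [ 0.4327 -0.1405  0.047 ]
scene white [415 208   9  11  48] [419.5208 212.4167] [ 0.6281 -0.4858  0.047 ]
scene white [428 210   3   7  19] [429.     212.6842] [ 0.6446 -0.5191  0.047 ]
scene white [359 225  34  23 321] [375.4424 237.4486] [ 0.4173 -0.3835  0.02  ]
scene white [372 225  10   8  29] [377.2759 230.2414] [ 0.4258 -0.385   0.047 ]
scene white [399 227  15   4  32] [406.4375 228.3125] [ 0.4909 -0.4747  0.047 ]
scene white [420 230  18   5  38] [429.0263 231.8158] [ 0.5087 -0.5541  0.047 ]
scene white [458 249  26  19 200] [470.12  258.875] [ 0.4536 -0.714   0.02  ]
scene white 
[... 708 characters left out ...]
0.0849]
 [ 0.577  -0.138 ]
 [ 0.5158 -0.2387]
 [ 0.4261 -0.1848]] [0.1053 0.1178 0.1046]
top white [472 209  20  20 318] [481.     218.6918] [ 0.4786 -0.7049  0.02  ]
top white [243 210  10  11  73] [247.3151 215.2603] [0.4667 0.1737 0.047 ]
top white [380 213  27  28 526] [392.7719 226.5057] [ 0.441  -0.3705  0.02  ]
top white [283 216   9  10  71] [286.8873 220.507 ] [0.4506 0.0264 0.047 ]
top white [324 218  10  10  71] [328.5775 222.6197] [ 0.4464 -0.1281  0.047 ]
top white [388 220  12  12 112] [393.6964 225.7679] [ 0.4404 -0.3693  0.047 ]
top white [435 230   7   6  19] [438.1053 232.5789] [ 0.4189 -0.5333  0.047 ]
top white [428 238   6   4  16] [430.5 239.5] [ 0.3927 -0.5045  0.047 ]
```

View pics/c0.png

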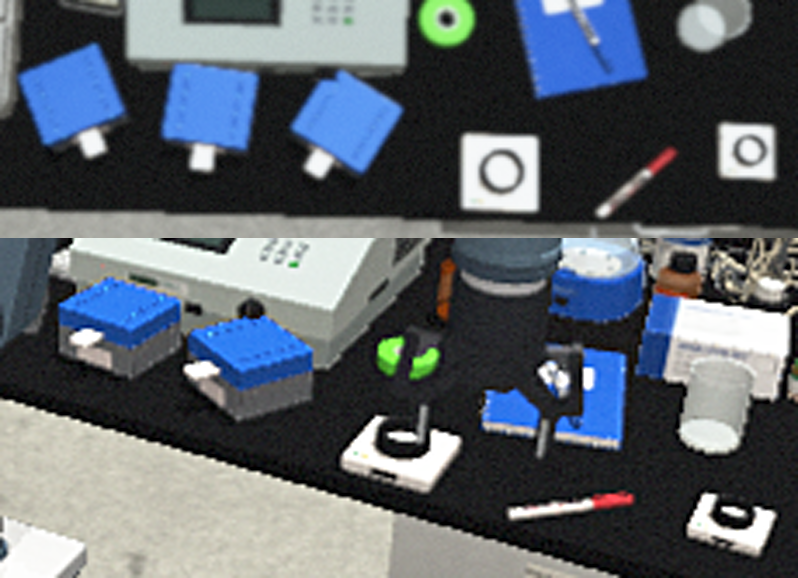

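The crops show each lid with its white tab at the front. Box 1 is hidden by the arm in the scene view, but it is clear from above. Lid sizes (about 103–108 × 118 mm, slightly bloomed) and centre-to-tab distances (64–65 mm) fit the specification. I'll start with box 3, the nearest.

```bash
cat >> h.py <<'E'
# box: tab grip point xy, yaw
BOX={1:(.4635,.1722,24.2),2:(.4453,.0270,-7.3),3:(.4415,-.1254,-31.)}
def frame(yaw,th):
    c,s=np.cos(np.radians(yaw)),np.sin(np.radians(yaw));ct,st=np.cos(np.radians(th)),np.sin(np.radians(th))
    x=[c*ct,s*ct,st];z=[c*st,s*st,-ct];return np.c_[x,np.cross(z,x),z]
def tcp(b,dx,z,yaw,th,back=0):   # b: grasp-point xy ; dx along yaw ; back off along -z tool
    F=frame(yaw,th);y=np.radians(yaw)
    return np.r_[b[0]+dx*np.cos(y),b[1]+dx*np.sin(y),z]+F[:,2]*(.019-back),F
def cur():
    s=bot.state();q=s["orientation"];return s["ee_pos"],R.from_quat([q[1],q[2],q[3],q[0]]).as_matrix()
def go(p0,F0,p1,F1,name=""):
    w=R.from_matrix(F0.T@F1).as_rotvec();d=F0.T@(p1-p0)
    n=int(np.ceil(max(np.linalg.norm(d)/.025/.97,np.degrees(np.linalg.norm(w))/5.8,1)-1e-6))
    S=sum(R.from_rotvec(w*k/n).as_matrix() for k in range(n));s=np.linalg.solve(S,d)
    print(name,"n",n,"row",np.round(s/.025,2).tolist()+np.round(np.degrees(w)/n/6,2).tolist());return p1,F1
E
python3 - <<'E'
from h import *
p,F=cur();b=BOX[3]
p,F=go(p,F,*tcp(b,0,.047,b[2],30,.08),"pre")
p,F=go(p,F,*tcp(b,0,.047,b[2],30,0),"grip")
E
```

```text
pre n 22 row [0.35, -0.85, 0.31, -0.09, 0.21, 0.34]
grip n 4 row [0.0, 0.0, 0.8, 0.0, 0.0, 0.0]
```

Call:
servo_tool:
  increments:
    - [[60, 0.35, -0.85, 0.31, -0.09, 0.21, 0.34], [60, 0.35, -0.85, 0.31, -0.09, 0.21, 0.34], [60, 0.35, -0.85, 0.31, -0.09, 0.21, 0.34], [60, 0.35, -0.85, 0.31, -0.09, 0.21, 0.34], [60, 0.35, -0.85, 0.31, -0.09, 0.21, 0.34], [60, 0.35, -0.85, 0.31, -0.09, 0.21, 0.34], [60, 0.35, -0.85, 0.31, -0.09, 0.21, 0.34], [60, 0.35, -0.85, 0.31, -0.09, 0.21, 0.34], [60, 0.35, -0.85, 0.31, -0.09, 0.21, 0.34], [60, 0.35, -0.85, 0.31, -0.09, 0.21, 0.34], [60, 0.35, -0.85, 0.31, -0.09, 0.21, 0.34]]

```text
time_s: 1.02
ee_pos: [0.2303, -0.2912, 0.1496]
orientation: [0.035, 0.989, -0.063, 0.126]
force: [-0.2, 1.0, -0.5]
width: 0.0599
finger_force: 0.0
```

Call:
servo_tool:
  increments:
    - [[60, 0.35, -0.85, 0.31, -0.09, 0.21, 0.34], [60, 0.35, -0.85, 0.31, -0.09, 0.21, 0.34], [60, 0.35, -0.85, 0.31, -0.09, 0.21, 0.34], [60, 0.35, -0.85, 0.31, -0.09, 0.21, 0.34], [60, 0.35, -0.85, 0.31, -0.09, 0.21, 0.34], [60, 0.35, -0.85, 0.31, -0.09, 0.21, 0.34], [60, 0.35, -0.85, 0.31, -0.09, 0.21, 0.34], [60, 0.35, -0.85, 0.31, -0.09, 0.21, 0.34], [60, 0.35, -0.85, 0.31, -0.09, 0.21, 0.34], [60, 0.35, -0.85, 0.31, -0.09, 0.21, 0.34], [60, 0.35, -0.85, 0.31, -0.09, 0.21, 0.34], [60, 0, 0, 0, 0, 0, 0]]

```text
time_s: 2.02
ee_pos: [0.4, -0.1202, 0.0981]
orientation: [0.067, 0.939, -0.242, 0.234]
force: [-0.5, 0.2, 0.3]
width: 0.0601
finger_force: 0.0
```

```bash
python3 - <<'E'
from h import *
p,F=cur();b=BOX[3];s=bot.state();print(s["time_s"],p,s["joint_pos"],s["force"],s["qd"])
print(tcp(b,0,.047,b[2],30,.08)[0])
p,F=go(p,F,*tcp(b,0,.047,b[2],30,0),"grip")
f=bot.grab_frame("scene");g=bot.grab_frame("top")
cv2.imwrite("pics/c1.png",np.vstack([cv2.resize(f[150:260,240:420],(720,440),interpolation=2)])[:,:,::-1])
cv2.imwrite("pics/top1.png",g[:,:,::-1]);cv2.imwrite("pics/sc1.png",f[:,:,::-1])
E
```

```text
2.0167 [ 0.4    -0.1202  0.0981] [-0.5822 -0.0437  2.406   0.0871  0.289   1.4166] [-0.499   0.177   0.2664] [-0.0713 -0.0248  0.0063  0.1497  0.067  -0.3796]
[ 0.4154 -0.1097  0.0998]
grip n 4 row [0.1, -0.16, 0.82, -0.01, 0.08, 0.08]
```

View pics/c1.png

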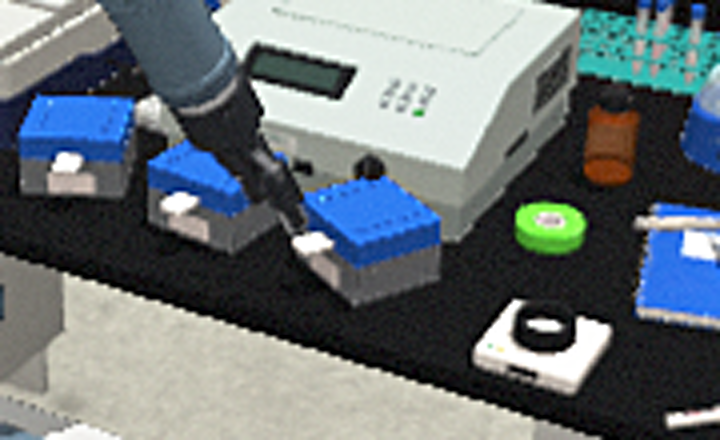

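The scene crop shows the open gripper in front of the box 3 tab, which is at about (313,243) in the crop. The larger dock is at (545,345). The wrist is near its joint limits, so I'll use less tilt.

```bash
python3 - <<'E'
from h import *
p,F=cur();b=BOX[3]
p,F=go(p,F,*tcp(b,0,.047,b[2],20,.05),"a")
p,F=go(p,F,*tcp(b,0,.047,b[2],20,0),"grip")
E
```

```text
a n 2 row [0.32, -0.36, 0.64, -0.01, -0.68, 0.18]
grip n 3 row [-0.0, 0.0, 0.67, 0.0, 0.0, 0.0]
```

Call:
servo_tool:
  increments:
    - [[50, 0.32, -0.36, 0.64, -0.01, -0.68, 0.18], [50, 0.32, -0.36, 0.64, -0.01, -0.68, 0.18], [50, 0, 0, 0.67, 0, 0, 0], [50, 0, 0, 0.6, 0, 0, 0], [50, 0, 0, 0, 0, 0, 0]]

```text
time_s: 2.53
ee_pos: [0.4412, -0.1275, 0.0453]
orientation: [0.046, 0.949, -0.265, 0.166]
force: [-0.6, -0.0, -1.1]
width: 0.0499
finger_force: 0.0
```

```bash
python3 - <<'E'
from h import *
p,F=cur();b=BOX[3];s=bot.state();print(s["time_s"],p,s["joint_pos"],s["force"])
p,F=go(p,F,*tcp(b,0,.047,b[2],20,0),"grip")
f=bot.grab_frame("scene");g=bot.grab_frame("top")
cv2.imwrite("pics/c2.png",np.hstack([cv2.resize(f[180:240,290:370],(400,300),interpolation=2),cv2.resize(g[180:240,290:370],(400,300),interpolation=2)])[:,:,::-1])
E
```

```text
2.5333 [ 0.4412 -0.1275  0.0453] [-0.5179  0.1938  2.2614 -0.0269  0.3401  1.6224] [-0.5731 -0.0009 -1.0713]
grip n 1 row [-0.01, -0.08, 0.69, 0.01, 0.02, -0.04]
```

View pics/c2.png

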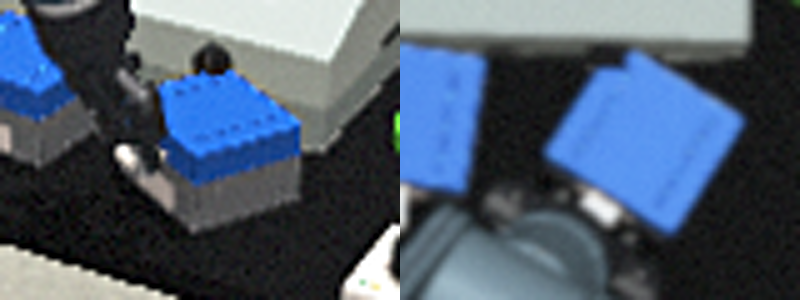

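The crops show the tab between the two fingers, with its white patch at (600,208) in the right-hand crop. I'll close the last 17 mm and grip gently.

Call:
servo_tool:
  increments:
    - [[50, 0, -0.08, 0.69, 0, 0, 0], [50, 0, 0, 0, 0, 0, 0], [15, 0, 0, 0, 0, 0, 0], [15, 0, 0, 0, 0, 0, 0], [15, 0, 0, 0, 0, 0, 0], [15, 0, 0, 0, 0, 0, 0]]
  newtons: 30

```text
time_s: 3.13
ee_pos: [0.4472, -0.1287, 0.0319]
orientation: [0.047, 0.948, -0.265, 0.168]
force: [-8.3, -8.9, 4.0]
width: 0.0252
finger_force: 32.9
```

```bash
cat >> h.py <<'E'
def arc(i,lift,n,sgn=1):
    # constant rows that turn the tool about hinge of box i by lift deg in n rows (from current pose)
    b=BOX[i];p,F=cur();y=np.radians(b[2]);h=np.r_[b[0]+.121*np.cos(y),b[1]+.121*np.sin(y),.042]
    ax=np.r_[-np.sin(y),np.cos(y),0]   # box y ; raising tab (-x -> +z) = + about box y
    G=R.from_rotvec(ax*np.radians(lift/n)).as_matrix()
    p2=h+G@(p-h);F2=G@F
    print("arc row",np.round(F.T@(p2-p)/.025,3),np.round(np.degrees(R.from_matrix(F.T@F2).as_rotvec())/6,3),"n",n,"end",h+np.linalg.matrix_power(G,n)@(p-h))
E
python3 - <<'E'
from h import *
p,F=cur();b=BOX[3];s=bot.state();print(s["time_s"],p,s["joint_pos"],s["force"],s["width"],s["finger_force"])
print(tcp(b,0,.047,b[2],20)); print(F)
arc(3,63,14)
E
```

```text
3.1333 [ 0.4472 -0.1287  0.0319] [-0.5111  0.2346  2.2636 -0.0421  0.2934  1.6429] [-8.3017 -8.8547  4.0287] 0.02524800208730872 32.88061201572418
(array([ 0.4471, -0.1287,  0.0291]), array([[ 0.8055, -0.515 ,  0.2932],
       [-0.484 , -0.8572, -0.1762],
       [ 0.342 ,  0.    , -0.9397]]))
[[ 0.8032 -0.5185  0.2932]
 [-0.4869 -0.8551 -0.1784]
 [ 0.3432  0.0005 -0.9392]]
arc row [ 0.107  0.    -0.344] [-0.003 -0.75  -0.001] n 14 end [ 0.4931 -0.1562  0.1393]
```

Gripped at 25 mm on the tab. The 12 N side load is small, so I'll ease over about 1 mm and open along the arc.

Call:
servo_tool:
  increments:
    - [[15, 0, 0.05, 0, 0, 0, 0], [15, 0.105, 0, -0.34, 0, -0.74, 0], [15, 0.105, 0, -0.34, 0, -0.74, 0], [15, 0.105, 0, -0.34, 0, -0.74, 0], [15, 0.105, 0, -0.34, 0, -0.74, 0], [15, 0, 0, 0, 0, 0, 0]]

```text
time_s: 3.63
ee_pos: [0.4493, -0.1303, 0.0684]
orientation: [0.004, 0.963, -0.269, 0.017]
force: [-5.5, 1.1, 2.1]
width: 0.0252
finger_force: 33.3
```

```bash
python3 - <<'E'
from h import *
p,F=cur();s=bot.state();print(s["time_s"],p,s["joint_pos"],F.T@s["force"],s["width"],s["finger_force"]);print(F, np.degrees(np.arctan2(F[2,0],-F[2,2])))
arc(3,44,10)
E
```

```text
3.6333 [ 0.4493 -0.1303  0.0684] [-0.5216  0.279   1.9666  0.0003  0.8612  1.5943] [-5.2058  1.9685 -2.2813] 0.02523248960855267 33.2730370759964
[[ 0.8544 -0.5187  0.0303]
 [-0.5184 -0.855  -0.0172]
 [ 0.0348 -0.001  -0.9994]] 1.996289674007488
arc row [ 0.106 -0.001 -0.337] [-0.003 -0.733  0.001] n 10 end [ 0.4919 -0.1559  0.1386]
```

Works well; continue to about 62°.

Call:
servo_tool:
  increments:
    - [[15, 0.106, 0, -0.337, 0, -0.733, 0], [15, 0.106, 0, -0.337, 0, -0.733, 0], [15, 0.106, 0, -0.337, 0, -0.733, 0], [15, 0.106, 0, -0.337, 0, -0.733, 0], [15, 0.106, 0, -0.337, 0, -0.733, 0], [15, 0.106, 0, -0.337, 0, -0.733, 0], [15, 0.106, 0, -0.337, 0, -0.733, 0], [15, 0.106, 0, -0.337, 0, -0.733, 0], [15, 0.106, 0, -0.337, 0, -0.733, 0], [15, 0.04, 0, -0.13, 0, -0.3, 0], [15, 0, 0, 0, 0, 0, 0]]

```text
time_s: 4.55
ee_pos: [0.4866, -0.1531, 0.1359]
orientation: [-0.092, 0.907, -0.253, -0.325]
force: [-6.2, 1.6, 12.7]
width: 0.0252
finger_force: 33.6
```

```bash
python3 - <<'E'
from h import *
p,F=cur();s=bot.state();print(s["time_s"],p,s["joint_pos"],F.T@s["force"],s["width"],s["finger_force"]);print(np.degrees(np.arctan2(F[2,0],-F[2,2])))
f=bot.grab_frame("scene")
b=BOX[3];y=np.radians(b[2]);n=[b[0]+.066*np.cos(y),b[1]+.066*np.sin(y),.055];print(proj("scene",n))
cv2.imwrite("pics/sc3.png",f[:,:,::-1]);cv2.imwrite("pics/c3.png",cv2.resize(f[160:250,270:390],(720,540),interpolation=2)[:,:,::-1])
E
```

```text
4.55 [ 0.4866 -0.1531  0.1359] [-0.5308  0.7153  1.241   0.0105  1.8748  1.5837] [-12.8317   1.7957  -5.8807] 0.02517818163004478 33.6105877161026
-39.513361246282834
[330.3414 204.5456]
```

View pics/c3.png

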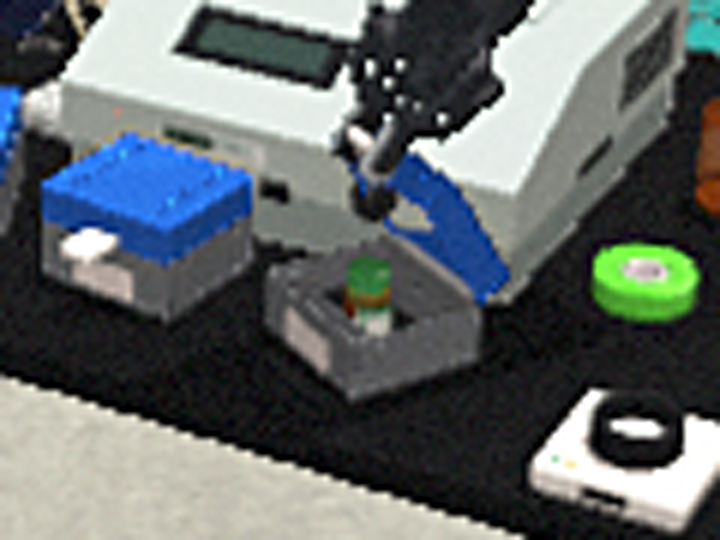

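The crop shows box 3 open with the vial inside: green cap at crop (368,272), which is about (331,205) in the full picture, against (330,205) predicted. Next: check the wrist limits for the tilted reach, and measure the cap.

```bash
cat > k.py <<'E'
from h import *
from scipy.optimize import brentq,fsolve,least_squares
D=[((-1.5038,.2593,1.536,1.348),(.1466,-.5296,.2306)),((-.5822,-.0437,2.406,.289),(.4,-.1202,.0981)),((-.5179,.1938,2.2614,.3401),(.4412,-.1275,.0453)),((-.5111,.2346,2.2636,.2934),(.4472,-.1287,.0319)),((-.5216,.279,1.9666,.8612),(.4493,-.1303,.0684)),((-.5308,.7153,1.241,1.8748),(.4866,-.1531,.1359))]
A=[];B=[]
for q,p in D:
    s2,s3,s5=q[1],q[1]+q[2],q[1]+q[2]+q[3];rho=np.cos(q[0])*p[0]+np.sin(q[0])*p[1]
    A+=[[np.sin(s2),np.sin(s3),np.sin(s5),1,0],[np.cos(s2),np.cos(s3),np.cos(s5),0,1]];B+=[rho,p[2]]
X,res,_,_=np.linalg.lstsq(np.array(A),np.array(B),rcond=None)
print("a,b,L,r0,z0",X,"resid",np.abs(np.array(A)@X-B).max(),"d",[round(-np.sin(q[0])*p[0]+np.cos(q[0])*p[1],4) for q,p in D])
def ik(rho,z,th):
    a,b,L,r0,z0=X;s=np.pi-np.radians(th);wr=rho-r0-L*np.sin(s);wz=z-z0-L*np.cos(s)
    c=(wr*wr+wz*wz-a*a-b*b)/2/a/b
    if abs(c)>1:return None
    q3=np.arccos(c);q2=np.arctan2(wr,wz)-np.arctan2(b*np.sin(q3),a+b*np.cos(q3));return np.array([q2,q3,s-q2-q3])
E
python3 - <<'E'
from k import *
f=cv2.imread("pics/sc3.png");h=cv2.cvtColor(f,cv2.COLOR_BGR2HSV)
m=cv2.inRange(h,(45,90,40),(85,255,255));m[:,:315]=0;m[:,350:]=0;m[:195]=0;m[225:]=0
k,l,s,c=cv2.connectedComponentsWithStats(m);print(s[1:],c[1:])
i=1+np.argmax(s[1:,4]);P=onz("scene",c[i],.0485);b=BOX[3];y=np.radians(b[2]);print("cap",P,"nest",b[0]+.066*np.cos(y),b[1]+.066*np.sin(y))
d=.13
for th in(25,30,35,40,45):
    for nm,(xy,z) in dict(nest=((.498,-.160),.052),dock=((.441,-.370),.075)).items():
        t,_=tcp(xy,0,z,b[2] if nm=="nest" else -40,th);r=np.hypot(t[0],t[1]);print(th,nm,ik(np.sqrt(r*r-d*d),t[2],th))
E
```

```text
a,b,L,r0,z0 [0.4718 0.3943 0.2877 0.0116 0.1544] resid 0.021704775206729865 d [np.float64(0.1108), np.float64(0.1195), np.float64(0.1076), np.float64(0.1065), np.float64(0.1109), np.float64(0.1143)]
[[328 203   7   6  37]
 [330 211   5   1   5]] [[330.9459 205.5135]
 [332.     211.    ]]
cap [ 0.5026 -0.1601  0.0485] nest 0.49807304184633944 -0.1593925129440636
25 nest [0.2967 2.179  0.2295]
25 dock [0.3426 2.0189 0.3438]
30 nest [0.2869 2.2405 0.0906]
30 dock [0.3274 2.0829 0.2078]
35 nest [ 0.2857  2.3002 -0.0552]
35 dock [0.3195 2.1447 0.0666]
40 nest [ 0.2947  2.3576 -0.2088]
40 dock [ 0.32    2.2039 -0.0804]
45 nest [ 0.3154  2.4118 -0.3711]
45 dock [ 0.3298  2.26   -0.2336]
```

The cap lies within 5 mm of the predicted nest. A 40–45° tilt would need the wrist flipped (q4 → π), so I'll fit a better arm model before planning that.

```bash
cat > k.py <<'E'
from h import *
from scipy.optimize import least_squares
D=[((-1.5038,.2593,1.536,0,1.348,-.2028),(.1466,-.5296,.2306)),((-.5822,-.0437,2.406,.0871,.289,1.4166),(.4,-.1202,.0981)),((-.5179,.1938,2.2614,-.0269,.3401,1.6224),(.4412,-.1275,.0453)),((-.5111,.2346,2.2636,-.0421,.2934,1.6429),(.4472,-.1287,.0319)),((-.5216,.279,1.9666,.0003,.8612,1.5943),(.4493,-.1303,.0684)),((-.5308,.7153,1.241,.0105,1.8748,1.5837),(.4866,-.1531,.1359))]
E_=lambda s,a:R.from_euler(s,a).as_matrix()
def fk(q,X,sg):
    a,b,c,L,r0,z0,d=X
    A1=E_('z',q[0]);A2=E_('y',q[1]);A3=A2@E_('y',q[2]);A4=A3@E_('z',sg*q[3])@E_('y',q[4])
    p=A1@(np.r_[r0,d,z0]+A2@np.r_[0,0,a]+A3@np.r_[c,0,b]+A4@np.r_[0,0,L]);return p,A1@A4@E_('z',sg*q[5])
def fit(sg):
    r=least_squares(lambda X:np.concatenate([fk(q,X,sg)[0]-p for q,p in D]),[.45,.4,0,.28,0,.15,.11]);return r.x,np.abs(r.fun).max()
X,er=fit(1);SG=1
X2,er2=fit(-1)
if er2<er:X,er,SG=X2,er2,-1
C0=None
def ik(p,F,q0):  # F tool frame; matches position and orientation
    def e(q):
        pp,A=fk(q,X,SG);return np.r_[(pp-p)*10,(A@C).ravel()-F.ravel()]
    lo=np.array([-3.14,-.91,.19,-1.22,.0,-3.12]);hi=np.array([3.14,2.08,2.58,4.36,2.71,3.12])
    r=least_squares(e,np.clip(q0,lo+.01,hi-.01),bounds=(lo,hi));return r.x,np.abs(r.fun).max()
s=bot.state();_q=s["joint_pos"];C=fk(_q,X,SG)[1].T@cur()[1]
E
python3 - <<'E'
from k import *
print(X,er,SG,er2);print("C",C)
print("check pos",fk(_q,X,SG)[0],s["ee_pos"])
b=BOX[3]
for th in(30,35,40,45):
  for nm,(xy,z,yaw) in dict(nest=((.500,-.160),.052,b[2]),lift=((.500,-.160),.082,b[2]),pre=((.500-.057*.857,-.160+.057*.515),.109,b[2]),dock=((.441,-.370),.075,-40)).items():
    t,F=tcp(xy,0,z,yaw,th);F=F@np.diag([-1,-1,1])
    q,r=ik(t,F,[-.55,.3,2.2,3.1,.4,1.6]);print(th,nm,q,round(r,4))
E
```

```text
[ 0.5342  0.426   0.0602  0.3541 -0.      0.2218  0.1108] 5.958119585353083e-05 1 0.013629639383696823
C [[ 0. -1.  0.]
 [ 1.  0.  0.]
 [-0. -0.  1.]]Traceback (most recent call last):
  File "<stdin>", line 3, in <module>
NameError: name '_q' is not defined
```

```bash
python3 - <<'E'
from k import *
b=BOX[3]
for th in(35,40,45):
  for nm,(xy,z,yaw) in dict(nest=((.500,-.160),.052,b[2]),lift=((.500,-.160),.082,b[2]),pre=((.500-.057*.857,-.160+.057*.515),.109,b[2]),dock=((.441,-.370),.075,-40)).items():
    t,F=tcp(xy,0,z,yaw,th)
    for g in(0,1):
      q,r=ik(t,F@np.diag([-1,-1,1]) if g else F,[-.55,.3,2.2,3.1*g,.3,1.6]);print(th,nm,g,q,round(r,4))
E
```

```text
35 nest 0 [-0.5229  0.3067  2.275  -0.7395  0.      2.3254] 0.0425
35 nest 1 [-0.5112  0.3222  2.3151  3.3016  0.1078  1.4362] 0.0
35 lift 0 [-0.5123  0.2413  2.2878 -1.22    0.0165  2.8144] 0.0032
35 lift 1 [-0.5119  0.2426  2.2925  4.36    0.0171  0.3763] 0.0016
35 pre 0 [-0.5048  0.0886  2.3792 -0.3182  0.0666  1.9181] 0.0
35 pre 1 [-0.5212  0.0926  2.4088  4.2708  0.      0.4577] 0.0264
35 dock 0 [-0.9912  0.3155  2.1986  1.3544  0.1705 -0.0228] 0.0
35 dock 1 [-0.9912  0.3155  2.1986  1.3544  0.1705  3.1188] 0.0
40 nest 0 [-0.5227  0.3006  2.2735 -0.5988  0.      2.1844] 0.1053
40 nest 1 [-0.5089  0.3522  2.3783  3.2146  0.2875  1.5254] 0.0
40 lift 0 [-0.523   0.234   2.2907 -0.501   0.      2.0861] 0.0644
40 lift 1 [-0.5089  0.2624  2.3558  3.2602  0.1757  1.4786] 0.0
40 pre 0 [-0.5212  0.0842  2.408  -0.6763  0.      2.2626] 0.0381
40 pre 1 [-0.5013  0.1052  2.446   3.3758  0.1103  1.3684] 0.0
40 dock 0 [-1.0106  0.3305  2.2658  2.137   0.2364 -0.8217] 0.0
40 dock 1 [-1.0106  0.3305  2.2658  2.137   0.2364  2.3199] 0.0
45 nest 0 [-0.5225  0.2943  2.2721 -0.3989  0.      1.9842] 0.1632
45 nest 1 [-0.5064  0.4015  2.4379  3.1944  0.4835  1.5486] 0.0
45 lift 0 [-0.5228  0.2276  2.2894 -0.4235  0.      2.0082] 0.1224
45 lift 1 [-0.5064  0.3005  2.4181  3.2107  0.3629  1.5307] 0.0
45 pre 0 [-0.5212  0.0754  2.4074 -0.8586  0.      2.4443] 0.095
45 pre 1 [-0.4974  0.1428  2.5119  3.2463  0.2996  1.5016] 0.0
45 dock 0 [-1.0313  0.361   2.3298  2.4741  0.3828 -1.1795] 0.0
45 dock 1 [-1.0313  0.361   2.3298  2.4741  0.3828  1.9621] 0.0
```

The model fits to 0.06 mm. A 45° tilt is feasible with q4 ≈ 3.2, the gripper half-turned. I'll release the lid, back off and plan the flip.

Call:
servo_tool:
  increments:
    - [[15, 0.04, 0, -0.34, 0, -0.6, 0], [15, 0, 0, 0, 0, 0, 0], [60, 0, 0, 0, 0, 0, 0], [60, 0, 0, 0, 0, 0, 0], [60, 0, 0, -0.9, 0, 0, 0], [60, 0, 0, -0.9, 0, 0, 0], [60, 0, 0, 0, 0, 0, 0]]

```text
time_s: 5.18
ee_pos: [0.5215, -0.1739, 0.1756]
orientation: [-0.098, 0.899, -0.251, -0.347]
force: [0.4, -0.1, 0.2]
width: 0.0601
finger_force: 0.0
```

```bash
cat >> k.py <<'E'
def seq(p,F,s,w,n):
    s=np.array(s)*.025;G=R.from_rotvec(np.radians(np.array(w)*6)).as_matrix();out=[]
    for _ in range(n): p=p+F@s;F=F@G;out.append(p)
    return p,F,np.array(out)
E
python3 - <<'E'
from k import *
q=bot.state()["joint_pos"];p,F=cur();st=bot.state();print(st["time_s"],p,q,F.T@st["force"],np.degrees(np.arctan2(F[2,0],-F[2,2])))
for q2,q3,q5 in((-.2,2.45,.35),(-.1,2.3,.35),(-.3,2.5,.35)):
    qa=np.array([q[0],q2,q3,0,q5,q[5]]);qb=qa.copy();qb[3]=3.2
    for u in np.linspace(0,1,5):
        qq=qa+u*(qb-qa);t,A=fk(qq,X,SG);print(q2,q3,np.round(qq[3],2),t,(A@C)[:,2])
    pa,A=fk(qa,X,SG);Fa=A@C
    go(p,F,pa,Fa,"toflip")
    q1=qa.copy();n=29;q1[3]=3.2/n;p1,A1=fk(q1,X,SG);go(pa,Fa,p1,A1@C,"flip/29")
E
```

```text
5.1833 [ 0.5215 -0.1739  0.1756] [-0.5315  0.7838  1.0333  0.0116  2.0612  1.5853] [ 0.1514 -0.1374 -0.3566] -42.216850058805
-0.2 2.45 0.0 [ 0.3751 -0.092   0.1275] [ 0.4444 -0.2613 -0.8569]
-0.2 2.45 0.8 [ 0.4392 -0.0286  0.1562] [ 0.6254 -0.0823 -0.776 ]
-0.2 2.45 1.6 [ 0.5043 -0.0272  0.2248] [ 0.8092 -0.0781 -0.5823]
-0.2 2.45 2.4 [ 0.5309 -0.0885  0.2917] [ 0.8844 -0.2512 -0.3934]
-0.2 2.45 3.2 [ 0.5029 -0.1753  0.3163] [ 0.8053 -0.4966 -0.3237]
toflip n 13 row [-0.52, 0.02, 0.24, 0.0, 0.94, -0.0]
flip/29 n 2 row [0.0, -0.27, -0.0, 0.18, -0.0, 0.49]
-0.1 2.3 0.0 [ 0.4467 -0.1341  0.1601] [ 0.4808 -0.2826 -0.8301]
-0.1 2.3 0.8 [ 0.5096 -0.07    0.1899] [ 0.6582 -0.1016 -0.746 ]
-0.1 2.3 1.6 [ 0.5716 -0.0668  0.2611] [ 0.8335 -0.0924 -0.5447]
-0.1 2.3 2.4 [ 0.5953 -0.1263  0.3306] [ 0.9004 -0.2606 -0.3484]
-0.1 2.3 3.2 [ 0.5662 -0.2126  0.3562] [ 0.8182 -0.5042 -0.2761]
toflip n 14 row [-0.25, 0.01, 0.08, 0.0, 0.91, -0.0]
flip/29 n 2 row [0.0, -0.27, -0.0, 0.18, -0.0, 0.49]
-0.3 2.5 0.0 [ 0.3566 -0.0811  0.1389] [ 0.4808 -0.2826 -0.8301]
-0.3 2.5 0.8 [ 0.4194 -0.017   0.1687] [ 0.6582 -0.1016 -0.746 ]
-0.3 2.5 1.6 [ 0.4815 -0.0138  0.2399] [ 0.8335 -0.0924 -0.5447]
-0.3 2.5 2.4 [ 0.5052 -0.0733  0.3094] [ 0.9004 -0.2606 -0.3484]
-0.3 2.5 3.2 [ 0.4761 -0.1596  0.3351] [ 0.8182 -0.5042 -0.2761]
toflip n 14 row [-0.56, 0.02, 0.18, 0.0, 0.91, -0.0]
flip/29 n 2 row [0.0, -0.27, -0.0, 0.18, -0.0, 0.49]
```

Call:
servo_tool:
  increments:
    - [[60, -0.56, 0.02, 0.18, 0, 0.91, 0], [60, -0.56, 0.02, 0.18, 0, 0.91, 0], [60, -0.56, 0.02, 0.18, 0, 0.91, 0], [60, -0.56, 0.02, 0.18, 0, 0.91, 0], [60, -0.56, 0.02, 0.18, 0, 0.91, 0], [60, -0.56, 0.02, 0.18, 0, 0.91, 0], [60, -0.56, 0.02, 0.18, 0, 0.91, 0]]

```text
time_s: 5.77
ee_pos: [0.4311, -0.1231, 0.1881]
orientation: [-0.01, 0.963, -0.269, -0.034]
force: [-0.6, -0.3, 0.7]
width: 0.0602
finger_force: 0.0
```

Call:
servo_tool:
  increments:
    - [[60, -0.56, 0.02, 0.18, 0, 0.91, 0], [60, -0.56, 0.02, 0.18, 0, 0.91, 0], [60, -0.56, 0.02, 0.18, 0, 0.91, 0], [60, -0.56, 0.02, 0.18, 0, 0.91, 0], [60, -0.56, 0.02, 0.18, 0, 0.91, 0], [60, -0.56, 0.02, 0.18, 0, 0.91, 0], [60, -0.56, 0.02, 0.18, 0, 0.91, 0], [60, 0, 0, 0, 0, 0, 0]]

```text
time_s: 6.43
ee_pos: [0.3427, -0.0735, 0.1272]
orientation: [0.076, 0.924, -0.258, 0.273]
force: [-3.7, 2.5, -4.0]
width: 0.0599
finger_force: 0.0
```

```bash
python3 - <<'E'
from k import *
st=bot.state();q=st["joint_pos"];p,F=cur();print(st["time_s"],p,q,st["force"])
pa,A=fk(q,X,SG);n=28;q1=q.copy();q1[3]+=(3.2-q[3])/n;p1,A1=fk(q1,X,SG);go(p,F,p1,A1@C,"flip x28 (n=2 -> double)")
E
```

```text
6.4333 [ 0.3427 -0.0735  0.1272] [-0.5194 -0.3032  2.5289 -0.0377  0.3419  1.6269] [-3.6838  2.4903 -4.0285]
flip x28 (n=2 -> double) n 2 row [-0.01, -0.27, -0.0, 0.18, -0.01, 0.52]
```

Call:
servo_tool:
  increments:
    - [[60, 0, -0.54, 0, 0.36, 0, 0.98], [60, 0, -0.54, 0, 0.36, 0, 0.98], [60, 0, -0.54, 0, 0.36, 0, 0.98], [60, 0, -0.54, 0, 0.36, 0, 0.98], [60, 0, -0.54, 0, 0.36, 0, 0.98], [60, 0, -0.54, 0, 0.36, 0, 0.98], [60, 0, -0.54, 0, 0.36, 0, 0.98], [60, 0, -0.54, 0, 0.36, 0, 0.98]]

```text
time_s: 7.1
ee_pos: [0.4257, -0.0094, 0.17]
orientation: [-0.177, 0.742, -0.56, 0.322]
force: [0.5, 1.0, -0.1]
width: 0.06
finger_force: 0.0
```

```bash
python3 - <<'E'
from k import *
st=bot.state();q=st["joint_pos"];p,F=cur();print(st["time_s"],p,q,st["qd"],st["force"])
E
```

```text
7.1 [ 0.4257 -0.0094  0.17  ] [-0.4978 -0.2866  2.5079  0.8907  0.3108  1.59  ] [ 0.0512  0.0194  0.0014  1.4671 -0.0578 -0.1413] [ 0.4555  1.0254 -0.1041]
```

Call:
servo_tool:
  increments:
    - [[60, 0, -0.54, 0, 0.36, 0, 0.98], [60, 0, -0.54, 0, 0.36, 0, 0.98], [60, 0, -0.54, 0, 0.36, 0, 0.98], [60, 0, -0.54, 0, 0.36, 0, 0.98], [60, 0, -0.54, 0, 0.36, 0, 0.98], [60, 0, -0.54, 0, 0.36, 0, 0.98], [60, 0, -0.54, 0, 0.36, 0, 0.98], [60, 0, -0.54, 0, 0.36, 0, 0.98], [60, 0, -0.54, 0, 0.36, 0, 0.98], [60, 0, -0.54, 0, 0.36, 0, 0.98]]

```text
time_s: 7.93
ee_pos: [0.5024, -0.0265, 0.2724]
orientation: [0.442, -0.329, 0.783, -0.29]
force: [-0.7, -0.2, -0.2]
width: 0.0602
finger_force: 0.0
```

Call:
servo_tool:
  increments:
    - [[60, 0, -0.54, 0, 0.36, 0, 0.98], [60, 0, -0.54, 0, 0.36, 0, 0.98], [60, 0, -0.54, 0, 0.36, 0, 0.98], [60, 0, -0.54, 0, 0.36, 0, 0.98], [60, 0, -0.54, 0, 0.36, 0, 0.98], [60, 0, -0.54, 0, 0.36, 0, 0.98], [60, 0, -0.54, 0, 0.36, 0, 0.98], [60, 0, -0.54, 0, 0.36, 0, 0.98], [60, 0, -0.54, 0, 0.36, 0, 0.98], [60, 0, -0.54, 0, 0.36, 0, 0.98], [60, 0, 0, 0, 0, 0, 0]]

```text
time_s: 8.85
ee_pos: [0.4908, -0.1372, 0.3376]
orientation: [0.578, 0.18, 0.777, -0.173]
force: [0.1, 0.1, -0.0]
width: 0.06
finger_force: 0.0
```

```bash
python3 - <<'E'
from k import *
st=bot.state();q=st["joint_pos"];p,F=cur();print(st["time_s"],p,q,st["force"])
f=bot.grab_frame("scene");g=bot.grab_frame("top");cv2.imwrite("pics/sc4.png",f[:,:,::-1]);cv2.imwrite("pics/top4.png",g[:,:,::-1])
H=np.diag([-1,-1,1.]);N=(.5005,-.160);yaw=-31
# green cap in both views
for n,im in(("scene",f),("top",g)):
    h=cv2.cvtColor(im,cv2.COLOR_RGB2HSV);m=cv2.inRange(h,(45,90,40),(85,255,255));u=proj(n,[*N,.05]).astype(int)
    mm=np.zeros_like(m);mm[u[1]-12:u[1]+12,u[0]-15:u[0]+15]=m[u[1]-12:u[1]+12,u[0]-15:u[0]+15]
    M=cv2.moments(mm,True);print(n,u,M["m00"]);
    if M["m00"]: print(onz(n,(M["m10"]/M["m00"],M["m01"]/M["m00"]),.0485))
for nm,back in(("pre",.085),("mid",.04),("nest",0)):
    t,Fr=tcp(N,0,.053,yaw,45,back);qq,r=ik(t,Fr@H,q);print(nm,t,qq,round(r,4))
    p,F=go(p,F,t,Fr@H,nm)
E
```

```text
8.85 [ 0.4908 -0.1372  0.3376] [-0.4354 -0.2695  2.4809  3.3621  0.3724  1.3247] [ 0.0829  0.0792 -0.0026]
scene [330 205] 42.0
[ 0.4982 -0.1628  0.0485]
top [337 208] 16.0
[ 0.5018 -0.1511  0.0485]
pre [ 0.4605 -0.136   0.0997] [-0.4957  0.124   2.5122  3.2572  0.2813  1.4917] 0.0
pre n 10 row [0.9, -0.03, 0.37, 0.0, 0.49, 0.07]
mid [ 0.4878 -0.1524  0.0678] [-0.5015  0.2776  2.4785  3.2134  0.4004  1.5326] 0.0
mid n 2 row [0.0, 0.0, 0.9, 0.0, 0.0, 0.0]
nest [ 0.512  -0.1669  0.0396] [-0.5055  0.3984  2.4361  3.1962  0.4786  1.5475] 0.0
nest n 2 row [-0.0, 0.0, 0.8, 0.0, 0.0, 0.0]
```

```bash
python3 - <<'E'
from k import *
q=bot.state()["joint_pos"];p,F=cur()
H=np.diag([-1,-1,1.]);N=(.500,-.161);yaw=-31
t0,F0=tcp(N,0,.053,yaw,45,.085)
for nm,t,th in(("W1",np.r_[.425,-.115,.27],58),("W2",t0+[0,0,.06],45),("pre",t0,45),("nest",tcp(N,0,.053,yaw,45)[0],45)):
    Fr=frame(yaw,th)@H;q,r=ik(t,Fr,q);print(nm,t,q,round(r,4));p,F=go(p,F,t,Fr,nm)
E
```

```text
W1 [ 0.425 -0.115  0.27 ] [-0.5031 -0.4178  2.5152  4.36    0.021   0.3716] 0.0337
W1 n 4 row [0.88, -0.11, -0.38, 0.03, 0.67, 0.19]
W2 [ 0.46   -0.137   0.1597] [-0.5028 -0.0715  2.4345  4.36    0.0276  0.3795] 0.0025
W2 n 5 row [0.5, -0.01, 0.8, 0.0, 0.43, 0.0]
pre [ 0.46   -0.137   0.0997] [-0.5008  0.1233  2.5133  3.2442  0.2813  1.5007] 0.0
pre n 3 row [0.57, 0.0, 0.57, 0.0, 0.0, 0.0]
nest [ 0.5115 -0.1679  0.0396] [-0.5095  0.3981  2.437   3.19    0.4792  1.5502] 0.0
nest n 4 row [-0.0, 0.0, 0.85, 0.0, 0.0, 0.0]
```

```bash
python3 - <<'E'
from k import *
q=bot.state()["joint_pos"];p,F=cur()
H=np.diag([-1,-1,1.]);N=(.500,-.161);yaw=-31
t0,F0=tcp(N,0,.053,yaw,45,.085)
for nm,t,th in(("W1",np.r_[.425,-.115,.27],75),("W2",np.r_[.45,-.13,.16],57),("pre",t0,46),("nest",tcp(N,0,.053,yaw,45)[0],45)):
    Fr=frame(yaw,th)@H;q,r=ik(t,Fr,q);print(nm,t,q,round(r,4));p,F=go(p,F,t,Fr,nm)
E
```

```text
W1 [ 0.425 -0.115  0.27 ] [-0.2042 -0.2238  2.58    3.9555  0.5484  0.9655] 0.0915
W1 n 4 row [0.83, -0.11, -0.47, 0.06, -0.03, 0.18]
W2 [ 0.45 -0.13  0.16] [-0.4373  0.0001  2.58    3.4065  0.4107  1.3868] 0.0263
W2 n 5 row [0.73, 0.0, 0.55, 0.0, 0.6, -0.0]
pre [ 0.46   -0.137   0.0997] [-0.5     0.1341  2.5271  3.2346  0.3234  1.5111] 0.0
pre n 3 row [0.55, -0.01, 0.61, -0.0, 0.61, 0.0]
nest [ 0.5115 -0.1679  0.0396] [-0.5095  0.3981  2.437   3.19    0.4792  1.5502] 0.0
nest n 4 row [0.01, 0.0, 0.85, 0.0, 0.04, 0.0]
```

```bash
python3 - <<'E'
from k import *
H=np.diag([-1,-1,1.])
# planar, q4=pi: scan q2,q3,q5 -> rho,z,theta; min rho per z bin
best={}
for q2 in np.arange(-.9,.8,.02):
  for q3 in np.arange(2.,2.54,.02):
    for q5 in np.arange(.25,.9,.05):
      p,A=fk([0,q2,q3,np.pi,q5,0],X,SG);k=round(p[2]/.02)
      th=180-np.degrees(q2+q3-q5)
      if th<80 and .08<p[2]<.36 and (k not in best or p[0]<best[k][0]):best[k]=(p[0],th,q2,q3,q5)
for k in sorted(best):print(k*.02,np.round(best[k],3))
t0,F0=tcp((.5,-.161),0,.053,-31,45,.085);print("pre rho",np.sqrt(t0[0]**2+t0[1]**2-.1108**2),"lidtip rho",np.sqrt(.492**2+.156**2-.1108**2))
a=np.array(bot.state()["joint_pos"]);b=np.array([-.5,.134,2.527,3.235,.323,1.511])
for u in np.linspace(0,1,9):
    q=a+u*(b-a);p,A=fk(q,X,SG);F=A@C;d=p[:2]-[.5024,-.162];print(round(u,2),p,"xbox",d@[.857,-.515],d@[.515,.857],F[:,2])
E
```

```text
0.08 [ 0.455 41.917  0.14   2.52   0.25 ]
0.1 [ 0.458 43.063  0.12   2.52   0.25 ]
0.12 [ 0.465 46.501  0.06   2.52   0.25 ]
0.14 [ 0.469 48.793  0.02   2.52   0.25 ]
0.16 [ 0.472 51.084 -0.02   2.52   0.25 ]
0.18 [ 0.474 53.376 -0.06   2.52   0.25 ]
0.2 [ 0.475 55.668 -0.1    2.52   0.25 ]
0.22 [ 0.476 57.96  -0.14   2.52   0.25 ]
0.24 [ 0.476 61.398 -0.2    2.52   0.25 ]
0.26 [ 0.474 63.69  -0.24   2.52   0.25 ]
0.28 [ 0.471 67.127 -0.3    2.52   0.25 ]
0.3 [ 0.468 69.419 -0.34   2.52   0.25 ]
0.32 [ 0.464 71.711 -0.38   2.52   0.25 ]
0.34 [ 0.46  74.003 -0.42   2.52   0.25 ]
0.36 [ 0.457 75.149 -0.44   2.52   0.25 ]
pre rho 0.46698980519207955 lidtip rho 0.5041064966849763
0.0 [ 0.491  -0.1361  0.3368] xbox -0.02307174280506268 0.016345670993432974 [ 0.8371 -0.4738 -0.2735]
0.12 [ 0.493  -0.139   0.3061] xbox -0.019939996652800496 0.014852044507693693 [ 0.8197 -0.4671 -0.3316]
0.25 [ 0.4931 -0.1412  0.2755] xbox -0.018675364550967445 0.013095779118253076 [ 0.7992 -0.4586 -0.3886]
0.38 [ 0.4916 -0.1425  0.2451] xbox -0.019268848872367187 0.011122501636114434 [ 0.7756 -0.4484 -0.4442]
0.5 [ 0.4884 -0.1431  0.2149] xbox -0.021703280121676737 0.008978025669871003 [ 0.7491 -0.4365 -0.4983]
0.62 [ 0.4836 -0.1429  0.1852] xbox -0.02595342183849763 0.00670803352160428 [ 0.7198 -0.4227 -0.5506]
0.75 [ 0.4772 -0.1418  0.156 ] xbox -0.03198611508769317 0.004357761633850984 [ 0.6878 -0.4071 -0.601 ]
0.88 [ 0.4693 -0.1398  0.1275] xbox -0.03976046176055402 0.001971691574157874 [ 0.6533 -0.3897 -0.6491]
1.0 [ 0.46   -0.137   0.0997] xbox -0.04922804569932398 -0.00040675149711024507 [ 0.6165 -0.3705 -0.6948]
```

```bash
python3 - <<'E'
from k import *
p,F=cur();q=bot.state()["joint_pos"]
A=np.array([-.5,-.34,2.52,3.23,.27,1.51]);B=A.copy();B[1]=.12
for qq in(A,B):
    t,O=fk(qq,X,SG);d=t[:2]-[.5024,-.162];print(t,"xb,yb",d@[.857,-.515],d@[.515,.857]);p,F=go(p,F,t,O@C)
H=np.diag([-1,-1,1.])
for bk in (.04,0):p,F=go(p,F,*(lambda a:(a[0],a[1]@H))(tcp((.5,-.161),0,.053,-31,45,bk)),"in")
for u in np.linspace(0,1,6):
    qq=A+u*(B-A);t,O=fk(qq,X,SG);d=t[:2]-[.5024,-.162];print(t,d@[.857,-.515])
E
```

```text
[ 0.4619 -0.1356  0.3142] xb,yb -0.048262142702052604 0.0017784442217141606
 n 2 row [0.6, -0.25, -0.36, 0.04, 0.3, 0.42]
[ 0.455  -0.1318  0.0957] xb,yb -0.05612662093353606 0.0014549878753470724
 n 10 row [0.77, -0.01, 0.43, 0.01, 0.44, -0.01]
in n 2 row [-0.16, -0.04, 0.94, 0.02, -0.07, 0.02]
in n 2 row [-0.0, 0.0, 0.8, 0.0, 0.0, 0.0]
[ 0.4619 -0.1356  0.3142] -0.048262142702052604
[ 0.4676 -0.1387  0.2706] -0.04176761925442613
[ 0.4698 -0.1399  0.2266] -0.03930307987446955
[ 0.4684 -0.1392  0.1825] -0.04088936971449036
[ 0.4635 -0.1365  0.1388] -0.04651307188466819
[ 0.455  -0.1318  0.0957] -0.05612662093353606
```

Call:
servo_tool:
  increments:
    - [[60, 0.6, -0.25, -0.36, 0.04, 0.3, 0.42], [60, 0.6, -0.25, -0.36, 0.04, 0.3, 0.42], [55, 0.77, -0.01, 0.43, 0.01, 0.44, -0.01], [55, 0.77, -0.01, 0.43, 0.01, 0.44, -0.01], [55, 0.77, -0.01, 0.43, 0.01, 0.44, -0.01], [55, 0.77, -0.01, 0.43, 0.01, 0.44, -0.01], [55, 0, 0, 0, 0, 0, 0]]

```text
time_s: 9.53
ee_pos: [0.469, -0.1395, 0.2231]
orientation: [0.48, 0.231, 0.837, -0.127]
force: [-0.3, -0.9, -0.4]
width: 0.0548
finger_force: 0.0
```

```bash
python3 - <<'E'
from k import *
p,F=cur();s=bot.state();q=s["joint_pos"];print(s["time_s"],p,q,s["force"])
B=np.array([-.5,.12,2.52,3.23,.27,1.51]);t,O=fk(B,X,SG);p,F=go(p,F,t,O@C)
E
```

```text
9.5333 [ 0.469  -0.1395  0.2231] [-0.5001 -0.1508  2.522   3.2298  0.2703  1.5102] [-0.2752 -0.9162 -0.386 ]
 n 6 row [0.75, -0.01, 0.43, 0.01, 0.43, -0.01]
```

Exactly on plan.

Call:
servo_tool:
  increments:
    - [[55, 0.75, -0.01, 0.43, 0.01, 0.43, -0.01], [55, 0.75, -0.01, 0.43, 0.01, 0.43, -0.01], [55, 0.75, -0.01, 0.43, 0.01, 0.43, -0.01], [55, 0.75, -0.01, 0.43, 0.01, 0.43, -0.01], [55, 0.75, -0.01, 0.43, 0.01, 0.43, -0.01], [55, 0.75, -0.01, 0.43, 0.01, 0.43, -0.01], [50, -0.16, -0.04, 0.94, 0.02, -0.07, 0.02], [50, 0, 0, 0, 0, 0, 0]]

```text
time_s: 10.2
ee_pos: [0.4741, -0.1443, 0.082]
orientation: [0.368, 0.246, 0.891, -0.1]
force: [0.4, -1.4, 0.4]
width: 0.05
finger_force: 0.0
```

```bash
python3 - <<'E'
from k import *
p,F=cur();s=bot.state();q=s["joint_pos"];print(s["time_s"],p,q,s["force"])
f=bot.grab_frame("scene");g=bot.grab_frame("top")
H=np.diag([-1,-1,1.]);a,b=tcp((.5,-.161),0,.053,-31,45,0);go(p,F,a,b@H,"in")
h=cv2.cvtColor(f,cv2.COLOR_RGB2HSV);m=cv2.inRange(h,(45,90,40),(85,255,255));m[:,:318]=0;m[:,345:]=0;m[:195]=0;m[220:]=0
M=cv2.moments(m,True);print(M["m00"],onz("scene",(M["m10"]/M["m00"],M["m01"]/M["m00"]),.0485))
cv2.imwrite("pics/c4.png",cv2.resize(f[160:250,270:390],(720,540),interpolation=2)[:,:,::-1])
E
```

```text
10.2 [ 0.4741 -0.1443  0.082 ] [-0.5054  0.207   2.4988  3.2041  0.3469  1.5357] [ 0.3671 -1.4143  0.3633]
in n 3 row [-0.02, -0.02, 0.82, 0.01, -0.01, 0.0]
40.0 [ 0.4975 -0.1637  0.0485]
```

View pics/c4.png

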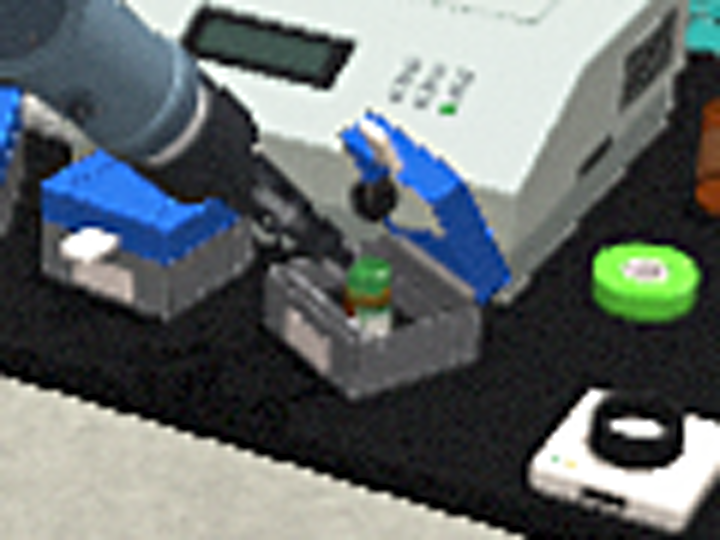

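The crop shows the fingers reaching under the raised lid towards the cap at (368,272), and the lid is well clear. I can make out only one fingertip, so I'll project the expected ones.

```bash
python3 - <<'E'
from k import *
p,F=cur()
for nm,P in dict(tcp=p,py=p+F[:,1]*.03,my=p-F[:,1]*.03,pyb=p+F[:,1]*.03-F[:,2]*.04,myb=p-F[:,1]*.03-F[:,2]*.04,cap=np.r_[.5,-.161,.0605]).items():
    u=proj("scene",P);print(nm,P,(u-[270,160])*6)
print(F)
E
```

```text
tcp [ 0.4723 -0.1431  0.0832] [323.8304 240.5507]
py [ 0.4877 -0.1173  0.0833] [299.4218 221.2076]
my [ 0.457  -0.1688  0.0832] [348.9    260.4175]
pyb [ 0.4635 -0.1029  0.1117] [263.7845 193.2559]
myb [ 0.4327 -0.1545  0.1116] [313.1036 232.3477]
cap [ 0.5    -0.161   0.0605] [365.8017 259.3977]
[[-0.6087  0.5117  0.6063]
 [ 0.3642  0.8591 -0.3595]
 [-0.7048  0.002  -0.7094]]
```

Call:
servo_tool:
  increments:
    - [[50, -0.02, -0.02, 0.85, 0, 0, 0], [50, -0.02, -0.02, 0.85, 0, 0, 0], [50, -0.02, -0.02, 0.85, 0, 0, 0], [50, 0, 0, 0, 0, 0, 0]]

```text
time_s: 10.63
ee_pos: [0.5129, -0.1692, 0.0396]
orientation: [0.369, 0.246, 0.891, -0.101]
force: [-0.5, -1.0, 0.4]
width: 0.0498
finger_force: 0.0
```

```bash
python3 - <<'E'
from k import *
p,F=cur();s=bot.state();q=s["joint_pos"];print(s["time_s"],p,q,s["force"])
H=np.diag([-1,-1,1.]);a,b=tcp((.5,-.161),0,.053,-31,45,0);print(a);go(p,F,a,b@H,"in")
E
```

```text
10.6333 [ 0.5129 -0.1692  0.0396] [-0.5158  0.3986  2.4348  3.1723  0.4771  1.5609] [-0.4732 -0.9949  0.3686]
[ 0.5115 -0.1679  0.0396]
in n 1 row [0.05, 0.02, -0.05, 0.04, -0.0, 0.0]
```

Call:
servo_tool:
  increments:
    - [[20, 0, 0, 0, 0, 0, 0], [20, 0, 0, 0, 0, 0, 0], [20, 0, 0, 0, 0, 0, 0], [20, 0, 0, 0, 0, 0, 0], [20, 0, 0, 0, 0, 0, 0]]
  newtons: 25

```text
time_s: 11.05
ee_pos: [0.5109, -0.1677, 0.0404]
orientation: [0.369, 0.246, 0.891, -0.1]
force: [-0.4, 0.7, 3.9]
width: 0.03
finger_force: 24.9
```

```bash
python3 - <<'E'
from k import *
p,F=cur();s=bot.state();q=s["joint_pos"];print(p,F.T@s["force"],s["moment"])
a,b=p+[0,0,.032],F
go(p,F,a,F,"lift");q,r=ik(a,F,q);print(q,r)
c=a-F[:,2]*.07;p2,F2=go(a,F,c,F,"back");q,r=ik(c,F,q);print(q,r)
E
```

```text
[ 0.5109 -0.1677  0.0404] [-2.238   0.3801 -3.2597] [0.1024 0.1274 0.0253]
lift n 2 row [-0.45, 0.0, -0.45, 0.0, 0.0, 0.0]
[-0.5149  0.2863  2.417   3.1842  0.3464  1.5491] 5.3734794391857577e-14
back n 3 row [-0.0, 0.0, -0.93, 0.0, 0.0, 0.0]
[-0.5105  0.0588  2.4673  3.2459  0.1697  1.4894] 1.1102230246251565e-15
```

Gripped on the cap at 30 mm. Next: measure the dock and plan the transfer.

```bash
python3 - <<'E'
from k import *
H=np.diag([-1,-1,1.])
im=cv2.imread("pics/top0.png");g=cv2.cvtColor(im,cv2.COLOR_BGR2GRAY)[205:250,372:415]
m=(g>140).astype(np.uint8);cs,hi=cv2.findContours(m,cv2.RETR_CCOMP,cv2.CHAIN_APPROX_NONE)
for c,h in zip(cs,hi[0]):
    if len(c)>12:
        (x,y),r=cv2.minEnclosingCircle(c);print(h[3],(x+372,y+205),r,[onz("top",(x+372,y+205),z)[:2] for z in(.02,.026,.044)])
im=cv2.imread("pics/sc3.png");g=cv2.cvtColor(im,cv2.COLOR_BGR2GRAY)[218:255,352:395]
m=(g>140).astype(np.uint8);cs,hi=cv2.findContours(m,cv2.RETR_CCOMP,cv2.CHAIN_APPROX_NONE)
for c,h in zip(cs,hi[0]):
    if len(c)>7: x,y,w,hh=cv2.boundingRect(c);u=(x+w/2-.5+352,y+hh/2-.5+218);print("scene",h[3],(x+352,y+218,w,hh),[onz("scene",u,z)[:2] for z in(.02,.026)])
p,F=cur();q=bot.state()["joint_pos"];xb=np.r_[.857,-.515,0]
p0=p
for nm,t,Fr in(("lift",p0+[0,0,.036],F),("out",p0-.06*xb+[0,0,.056],F)):
    q,r=ik(t,Fr,q);p,F=go(p,F,t,Fr,nm);print(q,round(r,4))
for yaw in(-31,-40,-50,-60):
    a,b=tcp((.441,-.3705),0,.1155,yaw,45);qq,r=ik(a,b@H,q);print("dockhover",yaw,a,qq,round(r,4))
    a,b=tcp((.441,-.3705),0,.0755,yaw,45);qq,r=ik(a,b@H,q);print("  dock",yaw,a,qq,round(r,4))
E
```

```text
-1 (390.0, 248.5) 18.007041931152344 [array([ 0.3582, -0.3595]), array([ 0.3578, -0.3585]), array([ 0.3564, -0.3555])]
-1 (393.0, 226.5) 18.062490463256836 [array([ 0.441 , -0.3714]), array([ 0.4403, -0.3704]), array([ 0.438 , -0.3672])]
2 (393.5, 226.0) 8.732224464416504 [array([ 0.443 , -0.3733]), array([ 0.4422, -0.3722]), array([ 0.4399, -0.3691])]
scene -1 (352, 248, 21, 7) [array([ 0.3153, -0.3721]), array([ 0.3074, -0.3749])]
scene -1 (372, 230, 8, 3) [array([ 0.4579, -0.3685]), array([ 0.449 , -0.3713])]
scene -1 (359, 225, 34, 23) [array([ 0.4263, -0.3804]), array([ 0.4176, -0.3831])]
lift n 2 row [-0.51, 0.0, -0.51, 0.0, 0.0, 0.0]
[-0.5149  0.2734  2.4138  3.1862  0.3303  1.547 ] 0.0
out n 3 row [0.38, 0.0, -0.75, 0.0, 0.0, 0.0]
[-0.5077  0.1331  2.5192  3.2087  0.2957  1.53  ] 0.0
dockhover -31 [ 0.4525 -0.3774  0.1021] [-1.135   0.257   2.287   1.7863  0.4171  2.4611] 0.0
  dock -31 [ 0.4525 -0.3774  0.0621] [-1.135   0.3647  2.3169  2.0611  0.4652  2.1577] 0.0
dockhover -40 [ 0.4513 -0.3791  0.1021] [-1.0321  0.2504  2.2984  2.172   0.2849  2.2805] 0.0
  dock -40 [ 0.4513 -0.3791  0.0621] [-1.0321  0.3599  2.3287  2.4693  0.3813  1.9665] 0.0
dockhover -50 [ 0.4496 -0.3808  0.1021] [-0.9065  0.2584  2.2846  3.0133  0.1881  1.673 ] 0.0
  dock -50 [ 0.4496 -0.3808  0.0621] [-0.9065  0.3658  2.3144  3.0665  0.3246  1.618 ] 0.0
dockhover -60 [ 0.4477 -0.3821  0.1021] [-0.7843  0.2814  2.2448  4.03    0.2391  0.8846] 0.0
  dock -60 [ 0.4477 -0.3821  0.0621] [-0.7843  0.383   2.2733  3.7321  0.3363  1.1947] 0.0
```

Call:
servo_tool:
  increments:
    - [[20, -0.51, 0, -0.51, 0, 0, 0], [20, -0.51, 0, -0.51, 0, 0, 0], [20, 0.29, 0, -0.56, 0, 0, 0], [20, 0.29, 0, -0.56, 0, 0, 0], [20, 0.29, 0, -0.56, 0, 0, 0], [20, 0.29, 0, -0.56, 0, 0, 0], [20, 0, 0, 0, 0, 0, 0]]

```text
time_s: 11.63
ee_pos: [0.4566, -0.1353, 0.0943]
orientation: [0.367, 0.246, 0.891, -0.1]
force: [-0.3, 0.4, -0.4]
width: 0.0299
finger_force: 25.2
```

```bash
python3 - <<'E'
from k import *
H=np.diag([-1,-1,1.])
p,F=cur();s=bot.state();q=s["joint_pos"];print(s["time_s"],p,q,s["force"],s["width"],s["finger_force"])
a,b=tcp((.4415,-.371),0,.1155,-31,45);b=b@H
for u in np.linspace(0,1,6): q,r=ik(p+u*(a-p),F,q);print(q,round(r,4))
go(p,F,a,b,"hover");go(a,b,a-[0,0,.038],b,"down")
f=bot.grab_frame("scene")
cv2.imwrite("pics/c5.png",cv2.resize(f[150:240,270:390],(600,450),interpolation=2)[:,:,::-1])
E
```

```text
11.6333 [ 0.4566 -0.1353  0.0943] [-0.5088  0.1342  2.5256  3.2042  0.299   1.5334] [-0.2969  0.3686 -0.3596] 0.029911860454925502 25.219667110432056
[-0.5088  0.1341  2.5253  3.2044  0.2986  1.5333] 0.0
[-0.6938  0.137   2.5103  2.7567  0.3007  1.8306] 0.0
[-0.8473  0.1538  2.4749  2.3973  0.3248  2.0667] 0.0
[-0.9688  0.1813  2.4226  2.1284  0.356   2.2404] 0.0
[-1.063   0.2165  2.3568  1.9221  0.3871  2.3758] 0.0
[-1.136   0.257   2.2807  1.7551  0.4166  2.4911] 0.0
hover n 11 row [-0.33, -0.76, 0.29, 0.0, -0.0, 0.0]
down n 2 row [0.54, 0.0, 0.54, 0.0, 0.0, 0.0]
```

View pics/c5.png

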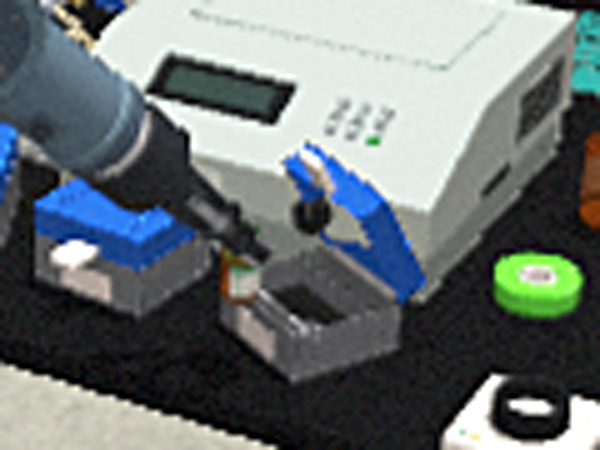

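The crop shows the vial upright in the fingers, clear in front of box 3. Moving to the hover point over the dock.

Call:
servo_tool:
  increments:
    - [[20, -0.33, -0.76, 0.29, 0, 0, 0], [20, -0.33, -0.76, 0.29, 0, 0, 0], [20, -0.33, -0.76, 0.29, 0, 0, 0], [20, -0.33, -0.76, 0.29, 0, 0, 0], [20, -0.33, -0.76, 0.29, 0, 0, 0], [20, -0.33, -0.76, 0.29, 0, 0, 0], [20, -0.33, -0.76, 0.29, 0, 0, 0], [20, -0.33, -0.76, 0.29, 0, 0, 0], [20, -0.33, -0.76, 0.29, 0, 0, 0], [20, -0.33, -0.76, 0.29, 0, 0, 0], [20, -0.33, -0.76, 0.29, 0, 0, 0], [20, 0, 0, 0, 0, 0, 0]]

```text
time_s: 12.68
ee_pos: [0.4566, -0.3808, 0.1027]
orientation: [0.369, 0.247, 0.89, -0.102]
force: [-0.6, -1.5, -0.3]
width: 0.0298
finger_force: 25.2
```

```bash
python3 - <<'E'
from k import *
H=np.diag([-1,-1,1.])
p,F=cur();s=bot.state();q=s["joint_pos"];print(s["time_s"],p,q,s["force"],s["width"],s["finger_force"])
a,b=tcp((.4415,-.371),0,.1155,-31,45);b=b@H;print(a)
go(p,F,a,b,"fix");
f=bot.grab_frame("scene");g=bot.grab_frame("top")
cv2.imwrite("pics/c6.png",np.hstack([cv2.resize(f[185:255,345:415],(390,390),interpolation=2),cv2.resize(g[190:250,360:420],(390,390),interpolation=2)])[:,:,::-1])
E
```

```text
12.6833 [ 0.4566 -0.3808  0.1027] [-1.1288  0.2628  2.2755  1.7826  0.4132  2.4721] [-0.5777 -1.4983 -0.2923] 0.029833147767891036 25.231493030878482
[ 0.453  -0.3779  0.1021]
fix n 1 row [0.15, 0.03, -0.11, 0.0, 0.01, -0.01]
```

View pics/c6.png

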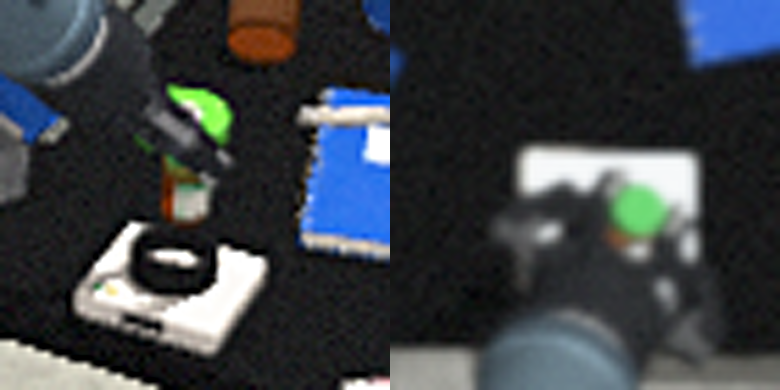

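The crops show the vial upright over the collar. In the scene crop its body is at (185,195), above the collar at (175,258). In the top crop the cap is at (638,210). I'll check the offset numerically.

```bash
python3 - <<'E'
from k import *
print(onz("top",(398.2,222.3),.121), proj("top",[.4415,-.371,.121]))
# scene: vial bottom centre px vs expected
for z in(.064,.08,.122): u=proj("scene",[.4415,-.371,z]);print(z,(u-[345,185])*390/70)
u=proj("scene",[.4415,-.371,.044]);print("collar",(u-[345,185])*390/70)
E
```

```text
[ 0.4434 -0.3723  0.121 ] [397.8479 222.8278]
0.064 [170.4224 213.1416]
0.08 [172.5182 192.4261]
0.122 [178.1175 137.0807]
collar [167.831 238.757]
```

Call:
servo_tool:
  increments:
    - [[20, 0.15, 0.03, -0.11, 0, 0, 0], [20, 0.2, 0, 0.2, 0, 0, 0], [20, 0.2, 0, 0.2, 0, 0, 0], [20, 0.2, 0, 0.2, 0, 0, 0], [20, 0.2, 0, 0.2, 0, 0, 0], [20, 0.1, 0, 0.1, 0, 0, 0], [20, 0, 0, 0, 0, 0, 0]]

```text
time_s: 13.37
ee_pos: [0.4569, -0.3759, 0.0751]
orientation: [0.375, 0.245, 0.888, -0.103]
force: [3.2, -7.9, 15.9]
width: 0.0303
finger_force: 32.7
```

```bash
python3 - <<'E'
from k import *
p,F=cur();s=bot.state();print(s["time_s"],p,s["force"],s["width"]);print("bottom",p[2]-.0379)
E
```

```text
13.3667 [ 0.4569 -0.3759  0.0751] [ 3.2024 -7.8775 15.8813] 0.030316098259701628
bottom 0.037197025459363736
```

Contact came earlier than expected. I'll raise it and look.

Call:
servo_tool:
  increments:
    - [[20, -0.3, 0, -0.3, 0, 0, 0], [20, -0.4, 0, -0.4, 0, 0, 0], [20, 0, 0, 0, 0, 0, 0]]

```text
time_s: 13.62
ee_pos: [0.4533, -0.371, 0.0958]
orientation: [0.369, 0.245, 0.891, -0.101]
force: [0.5, 0.7, 0.5]
width: 0.0296
finger_force: 31.0
```

```bash
python3 - <<'E'
from k import *
p,F=cur();s=bot.state();print(s["time_s"],p,s["force"],s["width"],s["joint_pos"])
a,b=tcp((.4415,-.371),0,.1155,-31,45);b=b@np.diag([-1,-1,1.]);print(a);go(p,F,a,b,"fix")
f=bot.grab_frame("scene");g=bot.grab_frame("top")
cv2.imwrite("pics/sc7.png",f[:,:,::-1]);cv2.imwrite("pics/top7.png",g[:,:,::-1])
cv2.imwrite("pics/c7.png",np.hstack([cv2.resize(f[190:250,350:400],(400,480),interpolation=2),cv2.resize(g[200:250,370:410],(384,480),interpolation=2)])[:,:,::-1])
for z in(.03,.044,.08,.1): print(z,(proj("scene",[.4415,-.371,z])-[350,190])*8,(proj("top",[.4415,-.371,z])-[370,200])*9.6+[400,0])
E
```

```text
13.6167 [ 0.4533 -0.371   0.0958] [0.4866 0.7168 0.4653] 0.029615066187035976 [-1.1288  0.2689  2.3016  1.8451  0.4239  2.3992]
[ 0.453  -0.3779  0.1021]
fix n 1 row [-0.27, -0.24, -0.09, 0.04, 0.01, 0.02]
0.03 [198.4097 328.3162] [624.214 250.023]
0.044 [200.988  302.8306] [630.5315 245.4999]
0.08 [207.7185 236.3041] [647.2925 233.4999]
0.1 [211.5214 198.7146] [656.9397 226.593 ]
```

View pics/c7.png

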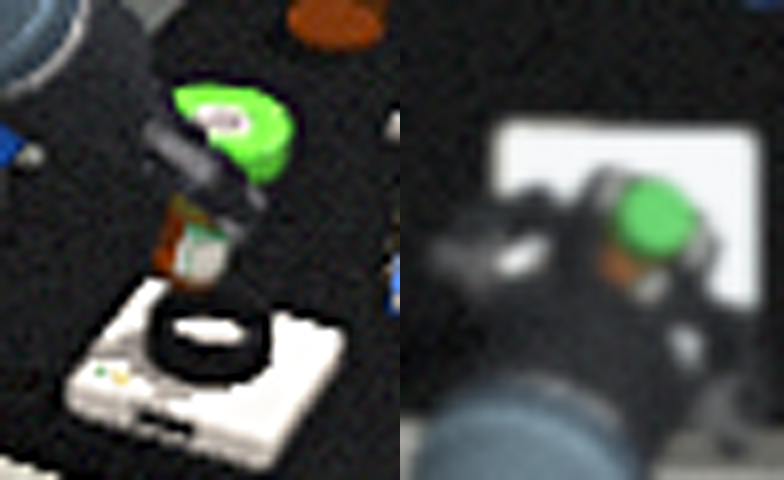

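The left crop shows the vial leaning a little, with its bottom at about (190,280). The collar is centred near (210,330). So it caught the robot-side edge of the rim. I have used all my picture views, so I'll measure the lean and offset numerically.

```bash
python3 - <<'E'
from k import *
f=cv2.imread("pics/sc7.png");h=cv2.cvtColor(f,cv2.COLOR_BGR2HSV)
for r in range(211,246):
    print(r,' '.join(f"{'B' if (h[r,c,0]<22 or h[r,c,0]>172) and h[r,c,1]>110 and h[r,c,2]>45 else 'G' if 40<h[r,c,0]<90 and h[r,c,1]>80 and h[r,c,2]>50 else 'W' if h[r,c,2]>120 else '.'}" for c in range(364,392)))
g=cv2.imread("pics/top7.png");k=cv2.cvtColor(g,cv2.COLOR_BGR2HSV);m=cv2.inRange(k,(45,90,80),(85,255,255));m[:205]=0;m[240:]=0;m[:,:380]=0;m[:,410:]=0
M=cv2.moments(m,True);u=(M["m10"]/M["m00"],M["m01"]/M["m00"]);print("cap top",M["m00"],u,onz("top",u,.115))
p,F=cur();gp=p-.019*F[:,2];print("grasp pt",gp, "proj", proj("scene",gp),proj("top",gp))
for ph in(0,5,10,15):
    a=np.radians(ph);ax=np.r_[np.r_[.857,-.515]*np.sin(a),np.cos(a)];B=gp-ax*.0513;T=gp+ax*.0067;print(ph,"bottom",B,proj("scene",B),"cap",proj("top",T),"mid body",proj("scene",gp-ax*.035))
E
```

```text
211 . . . . . . . . . . W W . . . . G G G G G G . . . . . .
212 . . . . . . . . . . . . . . . . . G G G G . . . . . . .
213 . . . . . . . . . . . . . . . . . . . . . . . . . . . .
214 . . . . . . . B B . . . . . . . . . . . . . . . . . . .
215 . . . . . . . B . . . . . . . . . . . . . . . . . . . .
216 . . . . . . . B B . . . . . . . . . . . . . . . . . . .
217 . . . . . . . B B B B B . . . . . . . . . . . . . . . .
218 . . . . . . B B B . G G . . W . . . . . . . . . . . . .
219 . . . . . . B B B W G W G G . . . . . . . . . . . . . .
220 . . . . . . B B W W W W W W . . . . . . . . . . . . . .
221 . . . . . B B B W W W W W W . . . . . . . . . . . . . .
222 . . . . . B B B W W W W W W . . . . . . . . . . . . . .
223 . . . . . B B B W W W W W W . . . . . . . . . . . . . .
224 . . . . . . B B W W W W W . . . . . . . . . . . . . . .
225 . . . . W W W . B B . . . . . . . . . . . . . . . . . .
226 . . . W W W W . . B . . . . . . . . . . . . . . . . . .
227 . . W W W W . . . . . . . . . . . . . . . . . . . . . .
228 . W W W W . . . . . . . . . . . . . . . . . . . . . . .
229 . W W W W . . . 
[... 892 characters left out ...]
. . W W W . W W W W W W W W W W W W . . . . . .
245 . . . . . . . . . . W W W W W W W W W W W . . . . . . .
cap top 52.0 (395.7307692307692, 222.51923076923077) [ 0.4433 -0.3646  0.115 ]
grasp pt [ 0.4411 -0.3639  0.1074] proj [374.727  212.6426] [395.1466 223.3997]
0 bottom [ 0.4411 -0.3639  0.0561] [373.5448 224.6229] cap [395.4837 223.1524] mid body [373.9164 220.8565]
5 bottom [ 0.4373 -0.3616  0.0563] [372.5886 224.902 ] cap [395.5658 223.0153] mid body [373.2616 221.0441]
10 bottom [ 0.4335 -0.3593  0.0569] [371.6458 225.0897] cap [395.6447 222.8812] mid body [372.6164 221.1686]
15 bottom [ 0.4297 -0.357   0.0578] [370.7232 225.1843] cap [395.7197 222.7511] mid body [371.9859 221.2291]
```

The lean is about 7° (bottom towards the robot) and the collar centre is about (.442,−.372). I'll stand the vial upright, re-centre and let it settle.

```bash
python3 - <<'E'
from k import *
H=np.diag([-1,-1,1.]);p,F=cur();q=bot.state()["joint_pos"];print(p,np.degrees(np.arctan2(-F[2,0],-F[2,2])))
a,b=tcp((.4418,-.372),0,.1155,-31,52);q,r=ik(a,b@H,q);print(a,q,r);go(p,F,a,b@H)
E
```

```text
[ 0.4526 -0.3707  0.0939] 44.91760762203892
[ 0.4546 -0.3797  0.1038] [-1.1849  0.3126  2.3682  2.122   0.5887  2.0722] 6.039613253960852e-13
 n 2 row [-0.23, -0.13, -0.04, 0.02, -0.59, 0.01]
```

Call:
servo_tool:
  increments:
    - [[20, -0.23, -0.13, -0.04, 0.02, -0.59, 0.01], [20, -0.23, -0.13, -0.04, 0.02, -0.59, 0.01], [20, 0, 0, 0, 0, 0, 0], [20, 0, 0, 0, 0, 0, 0], [20, 0, 0, 0, 0, 0, 0]]

```text
time_s: 14.13
ee_pos: [0.4544, -0.38, 0.1024]
orientation: [0.421, 0.242, 0.866, -0.116]
force: [-0.9, 0.4, -1.2]
width: 0.03
finger_force: 31.0
```

```bash
cat > v.py <<'E'
from k import *
def look():
    f=bot.grab_frame("scene");g=bot.grab_frame("top");p,F=cur();s=bot.state();print(s["time_s"],"tcp",p,"th",np.degrees(np.arctan2(-F[2,0],-F[2,2])),"force",s["force"],s["width"])
    h=cv2.cvtColor(f,cv2.COLOR_RGB2HSV)
    for r in range(205,234):
        print(r,''.join('B' if (h[r,c,0]<22 or h[r,c,0]>172) and h[r,c,1]>110 and h[r,c,2]>45 else 'G' if 40<h[r,c,0]<90 and h[r,c,1]>80 and h[r,c,2]>50 else 'W' if h[r,c,2]>120 else '.' for c in range(364,392)))
    k=cv2.cvtColor(g,cv2.COLOR_RGB2HSV);m=cv2.inRange(k,(45,90,80),(85,255,255));m[:205]=0;m[240:]=0;m[:,:380]=0;m[:,410:]=0
    M=cv2.moments(m,True);u=(M["m10"]/M["m00"],M["m01"]/M["m00"]);gp=p-.019*F[:,2];print("cap top",u,onz("top",u,gp[2]+.0067),"grasp",gp)
    for z in(.0067,-.0353,-.0513):print(z,proj("scene",gp+[0,0,z]),proj("top",gp+[0,0,z]))
E
python3 -c "
from v import *
look()"
```

```text
14.2333 tcp [ 0.4549 -0.3805  0.1033] th 51.9039720454541 force [-0.0057 -0.1668 -0.0855] 0.02979134463915664
205 ..........WWWWWWWGGGGGG.....
206 ............WWWWWGGGGGG.....
207 .............GGGGGGGGGG.....
208 .............GGGGGGGGG......
209 .......W.....GGGGGGGGGG.....
210 ........WW......GGGGGG......
211 ..........W......GGGGG......
212 ............W.......G.......
213 ...........W.......W........
214 ............................
215 ............................
216 .........BB.................
217 .........BBB....W...........
218 .........BB.WGGGGW..........
219 .........BBWWWWWW...........
220 ........BBBWWWWWW...........
221 ........BBBWWWWWW...........
222 ........BBBWWWWWW...........
223 .........BBWWWWW............
224 .........BB.................
225 ....WWW.....BBB.............
226 ...WWWW.....................
227 ..WWWW......................
228 .WWWW.......................
229 .WWWW...............WW......
230 WWWW....WWWWWWW.....WWWWWW..
231 WWWW....WWWWWWWWW...WWWWWWWW
232 WWWW.......WWWWW....WWWWWWWW
233 WWWW................WWWWWWWW
cap top (398.6734693877551, 222.42857142857142) [ 0.4429 -0.3738  0.1217] grasp [ 0.4421 -0.3728  0.115 ]
0.0067 [377.5019 209.7244] [398.4052 222.6475]
-0.0353 [376.4901 219.6576] [396.2517 224.1835]
-0.0513 [376.1113 223.3755] [395.4612 224.7473]
```

The vial is now upright and lined up with the collar: body centre column 376 against collar 375.5, and the cap matches to within 1 mm. Lowering slowly.

Call:
servo_tool:
  increments:
    - [[20, 0.19, 0, 0.148, 0, 0, 0], [20, 0.19, 0, 0.148, 0, 0, 0], [20, 0.19, 0, 0.148, 0, 0, 0], [20, 0.19, 0, 0.148, 0, 0, 0], [20, 0, 0, 0, 0, 0, 0], [20, 0, 0, 0, 0, 0, 0]]

```text
time_s: 14.73
ee_pos: [0.4549, -0.3804, 0.0793]
orientation: [0.422, 0.241, 0.866, -0.116]
force: [-0.3, 0.3, 0.4]
width: 0.03
finger_force: 31.0
```

```bash
python3 -c "
from v import *
p,F=cur();s=bot.state();gp=p-.019*F[:,2];print(s['time_s'],gp,'bottom',gp[2]-.0513,s['force'],F.T@[0,0,-1])"
```

```text
14.7333 [ 0.4421 -0.3727  0.091 ] bottom 0.03969336960594598 [-0.2927  0.318   0.3934] [ 0.7872 -0.002   0.6167]
```

It's inside the collar with no contact force. Continue to the pan.

Call:
servo_tool:
  increments:
    - [[20, 0.1, 0, 0.078, 0, 0, 0], [20, 0.1, 0, 0.078, 0, 0, 0], [20, 0.1, 0, 0.078, 0, 0, 0], [20, 0.1, 0, 0.078, 0, 0, 0], [20, 0, 0, 0, 0, 0, 0], [20, 0, 0, 0, 0, 0, 0]]

```text
time_s: 15.23
ee_pos: [0.4546, -0.3804, 0.0663]
orientation: [0.422, 0.242, 0.866, -0.116]
force: [-0.1, -0.2, -0.8]
width: 0.0302
finger_force: 31.0
```

```bash
python3 -c "
from v import *
p,F=cur();s=bot.state();gp=p-.019*F[:,2];print(s['time_s'],gp,'bottom',gp[2]-.0513,s['force'],F.T@[0,0,-1])"
```

```text
15.2333 [ 0.4418 -0.3727  0.078 ] bottom 0.02674157058185389 [-0.0852 -0.2071 -0.8431] [ 0.7872 -0.0022  0.6166]
```

Call:
servo_tool:
  increments:
    - [[20, 0.06, 0, 0.045, 0, 0, 0], [20, 0.04, 0, 0.03, 0, 0, 0], [20, 0, 0, 0, 0, 0, 0], [32, 0, 0, 0, 0, 0, 0], [36, 0, 0, 0, 0, 0, 0], [44, 0, 0, 0, 0, 0, 0], [55, 0, 0, 0, 0, 0, 0], [60, 0, 0, 0, 0, 0, 0], [60, 0, 0, 0, 0, 0, 0]]

```text
time_s: 15.98
ee_pos: [0.4546, -0.3806, 0.0637]
orientation: [0.422, 0.241, 0.866, -0.117]
force: [-0.0, 0.2, 0.3]
width: 0.06
finger_force: 0.0
```

```bash
python3 - <<'E'
from v import *
p,F=cur();s=bot.state();q=s["joint_pos"];print(s["time_s"],p,s["force"],s["width"],q)
c=p-F[:,2]*.1;q1,r=ik(c,F,q);print(c,q1,r)
# next: unflip target and tab grip pose of open lid 3 (release pose, theta -42)
look()
E
```

```text
15.9833 [ 0.4546 -0.3806  0.0637] [-0.0116  0.1723  0.3043] 0.059997568291245855 [-1.1854  0.438   2.391   2.2855  0.6761  1.8721]
[ 0.3871 -0.3399  0.1253] [-1.3913  0.1488  2.5204  1.8706  0.6676  2.1574] 9.992007221626409e-15
16.0833 tcp [ 0.4546 -0.3806  0.0637] th 51.971010631569506 force [0.0619 0.1465 0.161 ] 0.05983120355397016
205 .....GGGGGWWWWWWWGGGGGG.....
206 .....GGGGGGGWWWWWGGGGGG.....
207 .....GGGGGGGGGGGGGGGGGG.....
208 .....GGGGGGGGGGGGGGGGG......
209 .....GGGGGGGGGGGGGGGGG......
210 .....GGGGGGGGGGGGGGGGG......
211 ......GGGGGGGGGGGGGGGG......
212 .......GGGGGGGGGGGGGG.......
213 ..........GGGGGGGG..........
214 ............................
215 ............................
216 ............................
217 ............................
218 ..............G.............
219 ...............GG...........
220 ...............G............
221 ..........W.................
222 .........WW.................
223 ............................
224 ....................WW......
225 ....WWW.....................
226 ...WWWW.BB..................
227 ..WWWW..BBBBB...............
228 .WWWW...BB.GGGG.............
229 .WWW....BBWWWWWW....WW......
230 WWWW....BBWWWWWW....WWWWWW..
231 WWWW....BBWWWWWW....WWWWWWWW
232 WWWW........WWW.....WWWWWWWW
233 WWWW................WWWWWWWW
cap top (395.96078431372547, 224.0) [ 0.4424 -0.3714  0.0821] grasp [ 0.4418 -0.3729  0.0754]
0.0067 [376.5227 219.1484] [396.3741 224.1784]
-0.0353 [375.535  228.8467] [394.3262 225.6369]
-0.0513 [375.1653 232.4775] [393.5738 226.1727]
```

The vial is standing in the collar and is released: body columns 372–379 rest inside it and the force is zero. Backing out and planning the return to lid 3.

Call:
servo_tool:
  increments:
    - [[60, 0, 0, -0.5, 0, 0, 0], [60, 0, 0, -0.9, 0, 0, 0], [60, 0, 0, -0.9, 0, 0, 0], [60, 0, 0, -0.9, 0, 0, 0], [60, 0, 0, -0.8, 0, 0, 0], [60, 0, 0, 0, 0, 0, 0]]

```text
time_s: 16.58
ee_pos: [0.386, -0.3387, 0.1264]
orientation: [0.422, 0.241, 0.866, -0.118]
force: [0.6, 0.5, -0.0]
width: 0.0604
finger_force: 0.0
```

```bash
python3 - <<'E'
from v import *
p,F=cur();s=bot.state();q=s["joint_pos"];print(s["time_s"],p,q)
A=q.copy();A[1]-=.3;B=A.copy();B[3]=0.05
for a,b,n in((q,A,3),(A,B,5)):
    for u in np.linspace(0,1,n):t,O=fk(a+u*(b-a),X,SG);print(t,(O@C)[:,2])
pp,FF=p,F
t,O=fk(A,X,SG);pp,FF=go(pp,FF,t,O@C,"raise")
n=int(np.ceil((A[3]-B[3])/np.radians(6.3)));A1=A.copy();A1[3]+=(B[3]-A[3])/n;t,O=fk(A1,X,SG)
w=R.from_matrix(FF.T@(O@C)).as_rotvec();print("unflip n",n,np.round(FF.T@(t-pp)/.025,2),np.round(np.degrees(w)/6,2))
E
```

```text
16.5833 [ 0.386  -0.3387  0.1264] [-1.3949  0.1422  2.524   1.8654  0.6682  2.1601]
[ 0.3859 -0.3387  0.1264] [ 0.6746 -0.4075 -0.6156]
[ 0.3876 -0.3483  0.1874] [ 0.6896 -0.4923 -0.5311]
[ 0.3877 -0.3488  0.2491] [ 0.7023 -0.5637 -0.4346]
[ 0.3877 -0.3488  0.2491] [ 0.7023 -0.5637 -0.4346]
[ 0.382  -0.2784  0.1802] [ 0.6861 -0.3649 -0.6293]
[ 0.334  -0.2206  0.1162] [ 0.5505 -0.2016 -0.8101]
[ 0.2534 -0.1871  0.0701] [ 0.3229 -0.1071 -0.9404]
[ 0.1565 -0.1848  0.0512] [ 0.0493 -0.1005 -0.9937]
raise n 6 row [-0.7, -0.13, -0.41, 0.22, -0.31, -0.28]
unflip n 17 [ 0.55  0.76 -0.03] [-0.53  0.35 -0.8 ]
```

```bash
python3 - <<'E'
from v import *
p,F=cur();q=bot.state()["joint_pos"]
M=np.array([-.75,-.15,1.9,.6,1.25,1.75]);N=np.array([-.55,.25,1.45,0.02,1.65,1.58]);P=np.array([-.5315,.7838,1.0333,.0116,2.0612,1.5853])
pts=[q,M,N,P]
for a,b in zip(pts,pts[1:]):
    print("--")
    for u in np.linspace(0,1,6):
        t,O=fk(a+u*(b-a),X,SG);d=t[:2]-[.5024,-.162];f=O@C;print(t,"z",f[:,2],"xb,yb",np.r_[d@[.857,-.515],d@[.515,.857]])
pp,FF=p,F
for b in pts[1:]:
    t,O=fk(b,X,SG);pp,FF=go(pp,FF,t,O@C)
E
```

```text
--
[ 0.3859 -0.3387  0.1264] z [ 0.6746 -0.4075 -0.6156] xb,yb [-0.0088 -0.2114]
[ 0.47   -0.2917  0.1886] z [ 0.8103 -0.2234 -0.5417] xb,yb [ 0.039  -0.1279]
[ 0.5218 -0.2171  0.2373] z [ 0.844   0.0014 -0.5363] xb,yb [ 0.045  -0.0372]
[ 0.5371 -0.1391  0.2712] z [ 0.7774  0.1931 -0.5987] xb,yb [0.0179 0.0375]
[ 0.5224 -0.0782  0.2961] z [ 0.6433  0.2932 -0.7072] xb,yb [-0.026   0.0822]
[ 0.4895 -0.0453  0.3221] z [ 0.4901  0.2757 -0.8269] xb,yb [-0.0712  0.0934]
--
[ 0.4895 -0.0453  0.3221] z [ 0.4901  0.2757 -0.8269] xb,yb [-0.0712  0.0934]
[ 0.4832 -0.0582  0.3094] z [ 0.3631  0.2838 -0.8875] xb,yb [-0.07   0.079]
[ 0.4766 -0.0758  0.2981] z [ 0.23    0.2708 -0.9347] xb,yb [-0.0665  0.0606]
[ 0.4708 -0.0973  0.2888] z [ 0.095   0.2383 -0.9665] xb,yb [-0.0604  0.0392]
[ 0.4668 -0.1214  0.2822] z [-0.0381  0.1887 -0.9813] xb,yb [-0.0514  0.0164]
[ 0.4653 -0.147   0.2785] z [-0.1659  0.1251 -0.9782] xb,yb [-0.0395 -0.0063]
--
[ 0.4653 -0.147   0.2785] z [-0.1659  0.1251 -0.9782] xb,yb [-0.0395 -0.0063]
[ 0.4787 -0.1539  0.2614] z [-0.2546  0.1759 -0.9509] xb,yb [-0.0244 -0.0053]
[ 0.4912 -0.1602  0.2425] z [-0.3406  0.2242 -0.9131] xb,yb [-0.0105 -0.0042]
[ 0.5026 -0.1656  0.2218] z [-0.4232  0.2695 -0.865 ] xb,yb [ 0.0021 -0.003 ]
[ 0.5128 -0.1702  0.1995] z [-0.5013  0.3114 -0.8073] xb,yb [ 0.0131 -0.0017]
[ 0.5215 -0.1739  0.1757] z [-0.574   0.3493 -0.7406] xb,yb [ 0.0225 -0.0003]
 n 24 row [-0.75, 0.16, -0.0, -0.35, -0.15, -0.88]
 n 9 row [0.27, 0.43, 0.04, -0.66, -0.37, -0.47]
 n 6 row [0.67, -0.04, 0.46, -0.04, -0.84, -0.01]
```

```bash
python3 - <<'E'
from v import *
p,F=cur();q=bot.state()["joint_pos"]
M=np.array([-.75,-.15,1.9,.6,1.25,1.75]);N=np.array([-.55,.25,1.45,0.02,1.65,1.58]);P=np.array([-.5315,.7838,1.0333,.0116,2.0612,1.5853])
pts=[q+(M-q)*u for u in(.25,.5,.75)]+[M,(M+N)/2,N,P]
for b in pts:
    t,O=fk(b,X,SG);p0,F0=p,F;p,F=go(p,F,t,O@C)
E
```

```text
n 7 row [-0.67, 0.47, 0.07, -0.35, -0.21, -0.79]
 n 7 row [-0.64, 0.29, 0.04, -0.34, -0.17, -0.77]
 n 6 row [-0.61, 0.15, -0.05, -0.39, -0.13, -0.85]
 n 6 row [-0.39, 0.04, -0.22, -0.39, -0.05, -0.78]
 n 5 row [0.2, 0.37, 0.07, -0.58, -0.34, -0.48]
 n 5 row [0.27, 0.43, 0.01, -0.6, -0.33, -0.37]
 n 6 row [0.67, -0.04, 0.46, -0.04, -0.84, -0.01]
```

Call:
servo_tool:
  increments:
    - [[60, -0.67, 0.47, 0.07, -0.35, -0.21, -0.79], [60, -0.67, 0.47, 0.07, -0.35, -0.21, -0.79], [60, -0.67, 0.47, 0.07, -0.35, -0.21, -0.79], [60, -0.67, 0.47, 0.07, -0.35, -0.21, -0.79], [60, -0.67, 0.47, 0.07, -0.35, -0.21, -0.79], [60, -0.67, 0.47, 0.07, -0.35, -0.21, -0.79], [60, -0.67, 0.47, 0.07, -0.35, -0.21, -0.79]]

```text
time_s: 17.17
ee_pos: [0.4884, -0.2754, 0.2018]
orientation: [0.463, -0.082, 0.871, -0.14]
force: [0.2, -0.1, -0.2]
width: 0.0599
finger_force: 0.0
```

Call:
servo_tool:
  increments:
    - [[60, -0.64, 0.29, 0.04, -0.34, -0.17, -0.77], [60, -0.64, 0.29, 0.04, -0.34, -0.17, -0.77], [60, -0.64, 0.29, 0.04, -0.34, -0.17, -0.77], [60, -0.64, 0.29, 0.04, -0.34, -0.17, -0.77], [60, -0.64, 0.29, 0.04, -0.34, -0.17, -0.77], [60, -0.64, 0.29, 0.04, -0.34, -0.17, -0.77], [60, -0.64, 0.29, 0.04, -0.34, -0.17, -0.77]]

```text
time_s: 17.75
ee_pos: [0.536, -0.1773, 0.2556]
orientation: [0.445, -0.385, 0.794, -0.15]
force: [-0.2, -0.3, -0.2]
width: 0.0596
finger_force: 0.0
```

Call:
servo_tool:
  increments:
    - [[60, -0.61, 0.15, -0.05, -0.39, -0.13, -0.85], [60, -0.61, 0.15, -0.05, -0.39, -0.13, -0.85], [60, -0.61, 0.15, -0.05, -0.39, -0.13, -0.85], [60, -0.61, 0.15, -0.05, -0.39, -0.13, -0.85], [60, -0.61, 0.15, -0.05, -0.39, -0.13, -0.85], [60, -0.61, 0.15, -0.05, -0.39, -0.13, -0.85], [60, -0.39, 0.04, -0.22, -0.39, -0.05, -0.78], [60, -0.39, 0.04, -0.22, -0.39, -0.05, -0.78], [60, -0.39, 0.04, -0.22, -0.39, -0.05, -0.78], [60, -0.39, 0.04, -0.22, -0.39, -0.05, -0.78], [60, -0.39, 0.04, -0.22, -0.39, -0.05, -0.78], [60, -0.39, 0.04, -0.22, -0.39, -0.05, -0.78]]

```text
time_s: 18.75
ee_pos: [0.4919, -0.0447, 0.3204]
orientation: [-0.255, 0.82, -0.492, 0.143]
force: [0.1, 0.9, -0.2]
width: 0.0602
finger_force: 0.0
```

```bash
python3 - <<'E'
from v import *
p,F=cur();s=bot.state();q=s["joint_pos"];print(s["time_s"],p,q,s["force"])
N=np.array([-.55,.25,1.45,0.02,1.65,1.58]);P=np.array([-.5315,.7838,1.0333,.0116,2.0612,1.5853])
for b in [(q+N)/2,N,P]:
    t,O=fk(b,X,SG);p,F=go(p,F,t,O@C)
E
```

```text
18.75 [ 0.4919 -0.0447  0.3204] [-0.743  -0.1413  1.8955  0.5978  1.2476  1.7533] [ 0.0754  0.9166 -0.1694]
 n 5 row [0.2, 0.37, 0.06, -0.58, -0.34, -0.48]
 n 4 row [0.33, 0.55, -0.01, -0.74, -0.41, -0.46]
 n 6 row [0.67, -0.04, 0.46, -0.04, -0.84, -0.01]
```

Call:
servo_tool:
  increments:
    - [[60, 0.2, 0.37, 0.06, -0.58, -0.34, -0.48], [60, 0.2, 0.37, 0.06, -0.58, -0.34, -0.48], [60, 0.2, 0.37, 0.06, -0.58, -0.34, -0.48], [60, 0.2, 0.37, 0.06, -0.58, -0.34, -0.48], [60, 0.2, 0.37, 0.06, -0.58, -0.34, -0.48], [60, 0.33, 0.55, -0.01, -0.74, -0.41, -0.46], [60, 0.33, 0.55, -0.01, -0.74, -0.41, -0.46], [60, 0.33, 0.55, -0.01, -0.74, -0.41, -0.46], [60, 0.33, 0.55, -0.01, -0.74, -0.41, -0.46], [60, 0, 0, 0, 0, 0, 0]]

```text
time_s: 19.58
ee_pos: [0.4668, -0.149, 0.2759]
orientation: [-0.038, 0.956, -0.273, -0.1]
force: [-0.2, 0.1, -0.9]
width: 0.0604
finger_force: 0.0
```

Call:
servo_tool:
  increments:
    - [[60, 0.67, -0.04, 0.46, -0.04, -0.84, -0.01], [60, 0.67, -0.04, 0.46, -0.04, -0.84, -0.01], [60, 0.67, -0.04, 0.46, -0.04, -0.84, -0.01], [60, 0.67, -0.04, 0.46, -0.04, -0.84, -0.01], [60, 0.67, -0.04, 0.46, -0.04, -0.84, -0.01], [60, 0, 0, 0, 0, 0, 0]]

```text
time_s: 20.08
ee_pos: [0.5148, -0.172, 0.1812]
orientation: [-0.093, 0.909, -0.256, -0.316]
force: [-1.2, -0.5, -4.9]
width: 0.0598
finger_force: 0.0
```

```bash
python3 - <<'E'
from v import *
p,F=cur();s=bot.state();q=s["joint_pos"];print(s["time_s"],p,q,s["force"])
P=np.array([-.5315,.7838,1.0333,.0116,2.0612,1.5853])
t,O=fk(P,X,SG);F2=O@C;p,F=go(p,F,t,F2,"pre");p,F=go(p,F,t+F2[:,2]*.045,F2,"grip")
E
```

```text
20.0833 [ 0.5148 -0.172   0.1812] [-0.5373  0.7219  1.1005  0.0151  1.9906  1.5838] [-1.2046 -0.5229 -4.9363]
pre n 1 row [0.35, -0.08, 0.01, -0.07, -0.62, -0.01]
grip n 2 row [0.0, 0.0, 0.9, 0.0, 0.0, 0.0]
```

Call:
servo_tool:
  increments:
    - [[60, 0.35, -0.08, 0, -0.07, -0.62, 0], [60, 0, 0, 0, 0, 0, 0], [60, 0, 0, 0, 0, 0, 0]]

```text
time_s: 20.33
ee_pos: [0.5223, -0.1744, 0.1878]
orientation: [-0.094, 0.902, -0.252, -0.336]
force: [-0.2, 0.7, -0.1]
width: 0.0601
finger_force: 0.0
```

```bash
python3 - <<'E'
from v import *
p,F=cur();s=bot.state();q=s["joint_pos"];print(s["time_s"],p,q,s["force"])
P=np.array([-.5315,.7838,1.0333,.0116,2.0612,1.5853])
t,O=fk(P,X,SG);F2=O@C;p,F=go(p,F,t+F2[:,2]*.045,F2,"grip")
E
```

```text
20.3333 [ 0.5223 -0.1744  0.1878] [-0.531   0.7611  1.0331  0.0104  2.061   1.5869] [-0.2411  0.669  -0.1441]
grip n 3 row [0.09, -0.0, 0.73, 0.0, -0.07, -0.01]
```

Call:
servo_tool:
  increments:
    - [[60, 0.09, 0, 0.73, 0, -0.07, 0], [60, 0.09, 0, 0.73, 0, -0.07, 0], [60, 0.09, 0, 0.73, 0, -0.07, 0], [60, 0, 0, 0, 0, 0, 0], [15, 0, 0, 0, 0, 0, 0], [15, 0, 0, 0, 0, 0, 0], [15, 0, 0, 0, 0, 0, 0], [15, 0, 0, 0, 0, 0, 0], [15, 0, 0, 0, 0, 0, 0]]
  newtons: 30

```text
time_s: 21.08
ee_pos: [0.496, -0.159, 0.1454]
orientation: [-0.096, 0.899, -0.252, -0.346]
force: [0.5, 2.8, 6.6]
width: 0.0252
finger_force: 34.2
```

```bash
python3 - <<'E'
from v import *
p,F=cur();s=bot.state();print(s["time_s"],p,s["joint_pos"],F.T@s["force"],s["width"],s["finger_force"],"th",np.degrees(np.arctan2(F[2,0],-F[2,2])))
arc(3,-62,14)
E
```

```text
21.0833 [ 0.496  -0.159   0.1454] [-0.5305  0.7543  1.1666  0.0092  1.9541  1.5866] [-5.1897 -2.6243 -4.2647] 0.025150754735144904 34.23212707042694 th -42.02039454401218
arc row [-0.106  0.001  0.349] [ 0.003  0.738 -0.001] n 14 end [ 0.4437 -0.1275  0.0402]
```

Call:
servo_tool:
  increments:
    - [[15, -0.106, 0, 0.349, 0, 0.738, 0], [15, -0.106, 0, 0.349, 0, 0.738, 0], [15, -0.106, 0, 0.349, 0, 0.738, 0], [15, -0.106, 0, 0.349, 0, 0.738, 0], [15, -0.106, 0, 0.349, 0, 0.738, 0], [15, -0.106, 0, 0.349, 0, 0.738, 0], [15, -0.106, 0, 0.349, 0, 0.738, 0], [15, 0, 0, 0, 0, 0, 0]]

```text
time_s: 21.75
ee_pos: [0.4575, -0.1355, 0.0995]
orientation: [-0.024, 0.959, -0.268, -0.089]
force: [6.8, 0.1, -5.7]
width: 0.0252
finger_force: 33.5
```

```bash
python3 - <<'E'
from v import *
p,F=cur();s=bot.state();print(s["time_s"],p,s["joint_pos"],F.T@s["force"],s["width"],s["finger_force"],"th",np.degrees(np.arctan2(F[2,0],-F[2,2])))
arc(3,-31,7)
E
```

```text
21.75 [ 0.4575 -0.1355  0.0995] [-0.5238  0.3737  1.7399  0.002   1.2117  1.5914] [ 6.671  -3.5877  4.5186] 0.02517568870754842 33.52626621723175 th -10.521688305377094
arc row [-0.104 -0.     0.347] [0.003 0.738 0.001] n 7 end [ 0.4447 -0.1278  0.0387]
```

Call:
servo_tool:
  increments:
    - [[15, -0.104, 0, 0.347, 0, 0.738, 0], [15, -0.104, 0, 0.347, 0, 0.738, 0], [15, -0.104, 0, 0.347, 0, 0.738, 0], [15, -0.104, 0, 0.347, 0, 0.738, 0], [15, -0.104, 0, 0.347, 0, 0.738, 0], [15, -0.104, 0, 0.347, 0, 0.738, 0], [15, 0, 0, 0, 0, 0, 0]]

```text
time_s: 22.33
ee_pos: [0.4442, -0.1275, 0.048]
orientation: [0.038, 0.954, -0.266, 0.133]
force: [6.9, 5.0, -4.3]
width: 0.0252
finger_force: 33.3
```

```bash
python3 - <<'E'
from v import *
p,F=cur();s=bot.state();print(s["time_s"],p,s["joint_pos"],s["force"],F.T@s["force"],s["width"],s["finger_force"],"th",np.degrees(np.arctan2(F[2,0],-F[2,2])))
print(F.T@[0,0,-1]);arc(3,-4.4,1)
E
```

```text
22.3333 [ 0.4442 -0.1275  0.048 ] [-0.5135  0.2089  2.1961 -0.0236  0.4587  1.6219] [ 6.8836  5.0393 -4.3495] [ 1.9571 -7.8862  5.0671] 0.02523695898714887 33.265140652656555 th 15.938833851525734
[-0.2746 -0.0019  0.9616]
arc row [-0.104 -0.001  0.347] [0.002 0.733 0.002] n 1 end [ 0.4441 -0.1275  0.0389]
```

Call:
servo_tool:
  increments:
    - [[15, -0.1, 0, 0.34, 0, 0.6, 0], [15, -0.04, 0, 0.16, 0, 0, 0], [15, 0, 0, 0, 0, 0, 0]]

```text
time_s: 22.58
ee_pos: [0.4445, -0.1277, 0.0369]
orientation: [0.046, 0.95, -0.265, 0.161]
force: [-8.7, 12.5, 27.7]
width: 0.0249
finger_force: 38.5
```

```bash
python3 - <<'E'
from v import *
f=bot.grab_frame("scene");g=bot.grab_frame("top")
p,F=cur();s=bot.state();print(s["time_s"],p,s["joint_pos"],s["force"],F.T@s["force"],s["width"],"th",np.degrees(np.arctan2(F[2,0],-F[2,2])))
E
```

```text
22.6833 [ 0.4445 -0.1277  0.037 ] [-0.5113  0.2209  2.2531 -0.0404  0.3322  1.6397] [-8.7852 13.1935 26.4306] [ -4.8308  -6.6716 -29.6981] 0.025122025743653208 th 19.24556023219058
```

It bottomed out with 26 N upward, so the lid is against its stop. Release and back away.

Call:
servo_tool:
  increments:
    - [[60, 0, 0, 0, 0, 0, 0], [60, 0, 0, 0, 0, 0, 0], [60, 0, 0, 0, 0, 0, 0], [60, 0, 0, -0.6, 0, -0.2, 0], [60, 0, 0, -0.9, 0, -0.8, 0], [60, 0, 0, -0.9, 0, -0.8, 0], [60, 0, 0, -0.9, 0, -0.8, 0], [60, 0, 0, -0.9, 0, 0, 0], [60, 0, 0, -0.9, 0, 0, 0], [60, 0, 0, -0.9, 0, 0, 0], [60, 0, 0, -0.9, 0, 0, 0], [60, 0, 0, 0, 0, 0, 0]]

```text
time_s: 23.68
ee_pos: [0.4242, -0.116, 0.208]
orientation: [0.011, 0.962, -0.269, 0.034]
force: [0.6, -0.4, 0.7]
width: 0.0601
finger_force: 0.0
```

```bash
python3 - <<'E'
from v import *
f=bot.grab_frame("scene");g=bot.grab_frame("top");cv2.imwrite("pics/sc9.png",f[:,:,::-1]);cv2.imwrite("pics/top9.png",g[:,:,::-1])
s=bot.state();print(s["time_s"],s["ee_pos"],s["joint_pos"],s["force"])
a={n:cv2.imread(f"pics/{n}") for n in("top0.png","top9.png","sc1.png","sc9.png")}
def blue(im,x0,y0,x1,y1):
    m=cv2.inRange(cv2.cvtColor(im,cv2.COLOR_BGR2HSV),(100,140,90),(125,255,255))[y0:y1,x0:x1];M=cv2.moments(m,True)
    ys,xs=np.nonzero(m);return M["m00"],round(M["m10"]/M["m00"]+x0,2),round(M["m01"]/M["m00"]+y0,2),(xs.min()+x0,ys.min()+y0,xs.max()+x0,ys.max()+y0)
for n in("top0.png","top9.png"):print(n,[blue(a[n],*r) for r in((215,175,264,225),(266,180,314,228),(316,185,365,235))])
print("scene lid3",[blue(cv2.imread(f"pics/{n}"),312,170,360,225) for n in("scene0.png","sc9.png")])
for nm,(x0,y0,x1,y1) in dict(tape=(362,160,386,185),dock=(376,208,412,246),timer=(188,212,214,238),plate=(135,205,180,240),marker=(425,214,460,244)).items():
    d=np.abs(a["top0.png"][y0:y1,x0:x1].astype(int)-a["top9.png"][y0:y1,x0:x1]).max(2);print(nm,"changed px",(d>60).sum())
h=cv2.cvtColor(a["sc9.png"],cv2.COLOR_BGR2HSV)
for r in range(208,240):
    print(r,''.join('B' if (h[r,c,0]<22 or h[r,c,0]>172) and h[r,c,1]>110 and h[r,c,2]>45 else 'G' if 40<h[r,c,0]<90 and h[r,c,1]>80 and h[r,c,2]>50 else 'W' if h[r,c,2]>120 else '.' for c in range(360,394)))
k=cv2.cvtColor(a["top9.png"],cv2.COLOR_BGR2HSV);m=cv2.inRange(k,(45,90,80),(85,255,255));m[:205]=0;m[240:]=0;m[:,:380]=0;m[:,410:]=0
M=cv2.moments(m,True);print("cap",onz("top",(M["m10"]/M["m00"],M["m01"]/M["m00"]),.08))
E
```

```text
23.7833 [ 0.4225 -0.115   0.2043] [-0.5174  0.036   1.8726 -0.0054  1.1681  1.601 ] [-0.0487  0.0924 -0.7818]
top0.png [(901.0, 239.99, 198.12, (np.int64(221), np.int64(180), np.int64(259), np.int64(216))), (856.0, 289.51, 202.65, (np.int64(272), np.int64(188), np.int64(307), np.int64(218))), (844.0, 338.47, 207.6, (np.int64(319), np.int64(191), np.int64(358), np.int64(226)))]
top9.png [(898.0, 239.97, 198.12, (np.int64(221), np.int64(180), np.int64(259), np.int64(216))), (619.0, 285.8, 200.88, (np.int64(272), np.int64(188), np.int64(304), np.int64(215))), (253.0, 343.96, 200.15, (np.int64(328), np.int64(191), np.int64(358), np.int64(214)))]
scene lid3 [(543.0, 331.98, 204.55, (np.int64(314), np.int64(194), np.int64(349), np.int64(216))), (545.0, 332.01, 204.58, (np.int64(314), np.int64(194), np.int64(349), np.int64(216)))]
tape changed px 0
dock changed px 91
timer changed px 0
plate changed px 0
marker changed px 0
208 ........GGGGGGGGGGGGGGGGGG........
209 .........GGGGGGGGGGGGGGGGG........
210 .........GGGGGGGGGGGGGGGGG........
211 ..........GGGGGGGGGGGGGGGG........
212 .........
[... 408 characters left out ...]
.......
223 .............GGGGGGGG.............
224 ............BGGGGGGG..............
225 ........WWW....GGGGW..............
226 .......WWWW.BB......B.............
227 ......WWWW..BBBBBBB...............
228 .....WWWW...BB.GGGGG..............
229 .....WWWW...BBWWWWWW....WW........
230 ....WWWWW...BBWWWWWW....WWWWWW....
231 ...WWWWW.....BWWWWWW....WWWWWWWWW.
232 ..WWWWWW........WWW.....WWWWWWWWW.
233 .WWWWWWW................WWWWWWWWW.
234 .WWWWWWW................WWWWWWWW..
235 WWWWWWWWW...............WWWWWWWW..
236 WWWWWWWWWW.............WWWWWWWWW..
237 WWWWWWWWWWWW..........WWWWWWWWW...
238 WWWWWWWWWWWWWWWWWWWWWWWWWWWWWW....
239 WWWWWWWWWWWWWWWWWWWWWWWWWWWWW.....
cap [ 0.4425 -0.3719  0.08  ]
```

The scene image of lid 3 matches its shut state to 0.03 px. The vial stands upright, centred in the collar, and the other items on the bench haven't changed. Handing in.

```bash
python3 -c "
from cell import bot
print(bot.close_job())"
```

```text
the job is handed in; nothing more can be done
None
```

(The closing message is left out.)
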